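Meter a batch of nuts from the twin hopper into the packing tray

TASK

Put the brass nuts spilled on the bench back into the brass side of the hopper, slide the empty tray all the way home into the bay underneath, handle outwards, and only then draw the hopper's gate out just far enough that all the steel nuts drop into the tray while every brass nut stays up in the hopper. Push the gate fully shut again while the tray is still home, then pull the filled tray out and leave its pan inside the yellow taped frame; the brass nuts may go back at any time, and leave the tape roll, carton and jar where they are.

Things in the scene. Friction and masses are not known exactly. Their poses are not given: they have to be found in the camera images.
- hopper: Fixed twin hopper, grey with clear sides, 200 mm long (its y), 102 mm wide (x), lips up to 191 mm high. Origin: centre of its underside, on the bench; z up. On top a straight-walled chamber, parted by a blue divider: steel side towards -y, brass side towards +y; below it a tray bay open at the -y end.
- chamber (a point): Middle of the hopper chamber's inner floor (the top of the shut gate, 67 mm above the bench); axes as the hopper. Inside 66 mm (x) by 190 mm (y, -95 to +95); end walls 167 mm and long walls 160 mm above the bench; lips along the long sides flare to 104 mm apart at the top.
- bay_mouth (a point): Middle of the bay's mouth on the bench, 101 mm from the hopper's centre along its -y; axes as the hopper. The bay is 90 mm wide between its side walls, at least 60 mm high, its floor is the bench, its rear stop is 135 mm in, its ceiling is the gate. Yellow lead-in cheeks stand out 25 mm from the mouth and open to about 120 mm.
- bay_home (a point): The point where the centre of the tray's pan is when the tray is fully home in the bay, against the rear stop: at x 0, y -35, z 22.5 mm in the hopper's frame; axes as the hopper.
- gate (a joint): How far the hopper's flat bottom gate is drawn out along the hopper's +y, m: 0 shut, 0.15 the limit. About 2 N of friction plus the nuts' drag; stays where left. Its trailing edge is at hopper y = -97 mm + this value; all on the -y side of the edge is open to the bay. Edge at the divider: the steel side is open; up to 8 mm past the divider's middle no brass nut falls yet.
- gate_grip (a point): Grasp point on the gate's red upright fin, 97 mm above the bench: fin 12 mm thick along the hopper's x, 30 mm along y, from 71 to 114 mm above the bench; it stands 70 mm outside the hopper's +y end wall when shut and moves with the gate.
- divider_top (a point): Top middle of the blue divider plate (6 mm thick along the hopper's y, top 166 mm above the bench, with a 10 mm wide top bar). Axes as the hopper. It is set at another place along the hopper for each job and does not move.
- tray_mid (a point): Centre of the green tray's pan, half-way up (22.5 mm over its underside). Pan 84 mm (its x) by 134 mm (y), 45 mm high, walls and floor 4 mm, open on top; 0.3 kg. The handle is at its -y end; it goes into the bay +y end first and, resting on the bench, is simply slid.
- tray_grip (a point): Grasp point on the tray's black upright handle fin, 137 mm from the pan's centre along the tray's -y: fin 12 mm thick along the tray's x, 30 mm along y, top 60 mm above the bench; this point is 45 mm up. With the tray home it stands 70 mm outside the hopper's end wall.
- frame_mid (a point): Middle, on the bench, of a yellow taped frame (painted flat, 140 mm by 180 mm inside, long along its y) where the filled tray's pan belongs; the handle may stick out over the tape at the -y side.
- steel1_mid (a point): Centre of a bright steel hex nut in the steel side of the hopper at the start: 30 mm across flats, 18 mm tall, 60 g (bore is closed, black). z along its bore; flats face its x axis and every 60 degrees from it. 2 to 4 of them are present.
- steel2_mid (a point): Centre of a bright steel hex nut in the steel side of the hopper at the start: 30 mm across flats, 18 mm tall, 60 g (bore is closed, black). z along its bore; flats face its x axis and every 60 degrees from it. 2 to 4 of them are present.
- steel3_mid (a point): Centre of a bright steel hex nut in the steel side of the hopper at the start: 30 mm across flats, 18 mm tall, 60 g (bore is closed, black). z along its bore; flats face its x axis and every 60 degrees from it. 2 to 4 of them are present.
- steel4_mid (a point): Centre of a bright steel hex nut in the steel side of the hopper at the start: 30 mm across flats, 18 mm tall, 60 g (bore is closed, black). z along its bore; flats face its x axis and every 60 degrees from it. 2 to 4 of them are present.
- stock1_mid (a point): Centre of a yellow brass hex nut, in the brass side of the hopper from the start; 30 mm across flats, 18 mm tall, 60 g.
- stock2_mid (a point): Centre of a yellow brass hex nut, in the brass side of the hopper from the start; 30 mm across flats, 18 mm tall, 60 g.
- spill1_mid (a point): Centre of a yellow brass hex nut lying flat, spilled on the bench: 30 mm across flats, 18 mm tall, 60 g; z along its bore, flats face its x axis and every 60 degrees from it. 3 to 5 of them are present.
- spill2_mid (a point): Centre of a yellow brass hex nut lying flat, spilled on the bench: 30 mm across flats, 18 mm tall, 60 g; z along its bore, flats face its x axis and every 60 degrees from it. 3 to 5 of them are present.
- spill3_mid (a point): Centre of a yellow brass hex nut lying flat, spilled on the bench: 30 mm across flats, 18 mm tall, 60 g; z along its bore, flats face its x axis and every 60 degrees from it. 3 to 5 of them are present.
- spill4_mid (a point): Centre of a yellow brass hex nut lying flat, spilled on the bench: 30 mm across flats, 18 mm tall, 60 g; z along its bore, flats face its x axis and every 60 degrees from it. 3 to 5 of them are present.
- spill5_mid (a point): Centre of a yellow brass hex nut lying flat, spilled on the bench: 30 mm across flats, 18 mm tall, 60 g; z along its bore, flats face its x axis and every 60 degrees from it. 3 to 5 of them are present.
- taperoll: Bystander: orange roll of tape, 96 mm across, 48 mm high, flat on the bench; origin at its underside centre.
- carton: Bystander: closed cardboard carton 120 x 170 x 90 mm behind the hopper; origin at its underside centre.
- jar: Bystander: jar 70 mm across, 100 mm high; origin at its underside centre.
Things that resemble listed ones, but are neither listed nor needed, are in the scene too. What is shaped like the part that bears spill3_mid but purple or turquoise is not meant.

How it is judged:
By the outcome, as a careful person would: the job done as asked, in the order asked, and still so for the second after the job is handed in, with the robot touching nothing.
Of steel1, steel2, steel3, steel4 only 2 to 4 are there at a start; the rules pass over those that are not, and their reading is None.
Of spill1, spill2, spill3, spill4, spill5 only 3 to 5 are there at a start; the rules pass over those that are not, and their reading is None.
At some moment in a run one of spill1, spill2, spill3, spill4, spill5 may be knocked a few centimetres aside while the robot is not near it.
Once in a run the grip may slacken for a moment while it holds something.
It also fails if it takes over 208 s, if anything falls off the work surface, if the arm or the gripper's body presses on something with over 40 N, if the wrist force passes 120 N, or if a joint passes its speed limit or range.

ROBOT

A 7-joint arm with a two-finger parallel gripper is mounted at the origin on the work surface. World frame = base frame: x ahead of the robot, y to its left, z up, the work surface at z = 0. Lengths are in m, angles in rad, forces in N, time in s.
With the tool pointing down it reaches from about 0.4 to 0.875 m from the base axis. Payload 19.3 kg.
Tool frame: the origin (TCP) lies midway between the tips of the shut fingers; the grasp point (between the pads) lies 19 mm behind it (bot.tcp_to_grasp is the distance from the TCP to the grasp point, in m); z points along the fingers, y is the direction in which the jaws open and shut (so a half turn about z gives the same grasp; the last joint's range is limited). The gripper opens to 85 mm and grips with 20 to 120 N. Pads are 22 mm wide; open, the fingers measure 114 mm over their backs; the gripper's body (76 mm by 85 mm) begins 54 mm behind the grasp point. The pads swing forward as they close: fully open they stand 13 mm farther back than shut.
Start: joints at [-1.317, 0.521, -0.036, 1.599, 0.021, 1.021, -0.113], TCP at [0.199, 0.593, 0.231] pointing down, gripper open.
Joint ranges: [-2.91, 2.91], [-0.3, 2.13], [-1.5, 1.42], [0.17, 2.43], [-1.26, 4.41], [0.16, 1.93], [-2.52, 2.52]. Speed limits (rad/s): [1.89, 1.89, 2.39, 2.39, 3.01, 3.01, 3.01].

INTERFACE

Orientations are given as [roll, pitch, yaw] about the fixed x, y, z axes, in that order (R = Rz(yaw) Ry(pitch) Rx(roll)).
In Python, from workcell import bot gives the robot as it stands. The module is installed in compiled form; this text tells all that it offers.
- The arm moves only by the tool drive_tool, never from a script. Its argument "series" is a list of rows, each a list of 5 numbers: the opening in per cent of the stroke, from 0 (shut) to 100 (fully open), then the shift along the world's x, y, z in m, then the turn about the world's z in rad. A call has 1 to 12 rows; each row shifts and turns the pose as measured when the row begins; what a row does not reach is not made up. A row lasts 1/10 s, in which the tool goes at most 50 mm and 8.59 degrees, less where a joint would pass 70% of its speed; a pose out of reach is approached as far as the arm can. A call with a gripper value outside its range is refused whole. The fingers move at their own pace and stop on an object; "newtons" is the grip in N (left out, the last holds). Time passes only in rows, so rows that do not move let the fingers close. It gives the time, the measured TCP pose, the force and the opening at its end, in the units of the state.
- bot.observe(): the state, without advancing time (a new reading comes with each control period).
- bot.grab_frame(name): name is "scene" or "top" or "wrist"; returns the picture (384x512x3 uint8, red, green, blue); there is no depth.
- bot.camera_info(name): a dict with "fx", "fy", "cx", "cy" (pixels), "k1" (the pictures are not rectified: a ray, as slopes to the right and down, at radius r is drawn at 1 + k1 r^2 times it, then the intrinsics apply), "cam_to_world" (4x4, takes a point from camera to world coordinates). Camera axes: x right, y down, z forward; pixel columns grow to the right and rows downward; lengths in m; the calibration is good to about 2 mm. A picture is of the moment at which its call begins: read the wrist's pose just before it. camera_info takes no time and is no camera call; for the wrist camera it gives the pose at the moment of the call.
- bot.job_done(): hands the job in, once; it reports no verdict.
Trained networks look in the newest picture that a camera, given by its name, has taken for a name from the list of things; names that differ only in an ending like _2 or _b are one class to them, and where a whole thing is asked for, a point or a joint stands for the part that bears it (a point fixed in the world has none). Each returns a list of dicts, best first, with "conf" (0 to 1); they miss things now and then, are a little off and sometimes report something else, mostly with a low value. They report only what shows in the picture. A call takes as long as a camera call. They do not tell look-alikes from the thing itself.
- bot.masks_of(camera, target): "mask" (384x512 bool, what is visible of it) and "point" ([column, row] in pixels, amid what is visible of it).
The state is a dict: "clock": time; "qpos": joint angles; "qd": joint speeds; "joint_efforts": joint torques, N m; "position": TCP position; "tool_rot": TCP orientation; "force": force on the tool from outside, world axes, zero at the start; "moment": the same for the moment, N m; "grip_width": finger opening in m.
Only numpy, scipy, OpenCV 4.12 (cv2) and the standard library are available. Lean on these libraries where they do the work, as an engineer would, in place of code of your own. Each camera call takes 0.05 s, during which the arm holds its last target.

## Working session

There is one attempt and no reset: what is moved stays moved. The work goes in short steps, Python scripts to look and compute and a tool call to move; the robot and the scene stay as the last step left them, time stands still between calls to the robot, and variables do not carry over. Pictures are saved under pics/ and viewed, and the job is handed in when it is done.

Besides the shell and the picture viewer there is one more tool, called after "Request:" in YAML: its name, and indented under it one key for each argument. drive_tool: Moves the arm, as the interface text tells. Its arguments: {"type":"object","properties":{"series":{"type":"array","items":{"type":"array","items":{"type":"number"}}},"newtons":{"type":"number"}},"required":["series"]}

```bash
mkdir -p pics; ls -la; python3 - <<'E'
from workcell import bot
import cv2,json
s=bot.observe(); print(s)
for n in ("scene","top","wrist"):
    f=bot.grab_frame(n); cv2.imwrite(f"pics/{n}0.png",f[:,:,::-1])
    print(n,bot.camera_info(n))
E
```

```text
total 12
drwxr-xr-x  3 agent agent 4096 Dec  6 21:02 .
drwxr-xr-x 23 root  root  4096 Dec  6 21:02 ..
drwxr-xr-x  2 agent agent 4096 Dec  6 21:02 pics
{'clock': 0.0, 'qpos': array([-1.31721592,  0.5220473 , -0.03632417,  1.59999765,  0.02120756,
        1.0211143 , -0.11278713]), 'qd': array([ 0.00050529, -0.00046658, -0.00050072, -0.00117389,  0.00020618,
        0.00100593, -0.00047043]), 'joint_efforts': array([ 2.25776248e-04, -9.27088308e+01,  1.98002905e+00, -3.69964099e+01,
        1.77542330e-02,  7.72608299e-03,  4.77514016e-05]), 'position': array([0.19877597, 0.59218677, 0.23070874]), 'tool_rot': array([-3.14041495e+00,  9.28910236e-05,  2.81781617e+00]), 'force': array([-0.02193479, -0.17540938,  0.2969536 ]), 'moment': array([-0.03021023, -0.03558961,  0.05300155]), 'grip_width': 0.08546099910505081}
scene {'fx': 379.38751821676544, 'fy': 379.38751821676544, 'cx': 250.7450769538008, 'cy': 191.67131253093953, 'k1': -0.045607867572955124, 'cam_to_world': array([[ 0.23830442,  0.60048827, -0.76329866,  1.30946401],
       [ 0.97099287, -0.16316879,  0.17478211, -0.2145125 ]
[... 317 characters left out ...]
  1.43950564e-01,
         4.66039597e-01],
       [-9.99722292e-01,  3.36824496e-05,  2.35656042e-02,
        -7.15255767e-02],
       [-2.33248798e-02, -1.43989765e-01, -9.89304249e-01,
         1.00053604e+00],
       [ 0.00000000e+00,  0.00000000e+00,  0.00000000e+00,
         1.00000000e+00]])}
wrist {'fx': 315.02338824125667, 'fy': 315.02338824125667, 'cx': 251.2771139216617, 'cy': 187.00597837208178, 'k1': -0.03282037441592346, 'cam_to_world': array([[ 0.31819254,  0.91063006,  0.26364068,  0.13186645],
       [ 0.94802555, -0.3053374 , -0.08953564,  0.61515862],
       [-0.00103449,  0.27842767, -0.96045664,  0.37283277],
       [ 0.        ,  0.        ,  0.        ,  1.        ]])}
```

View pics/top0.png

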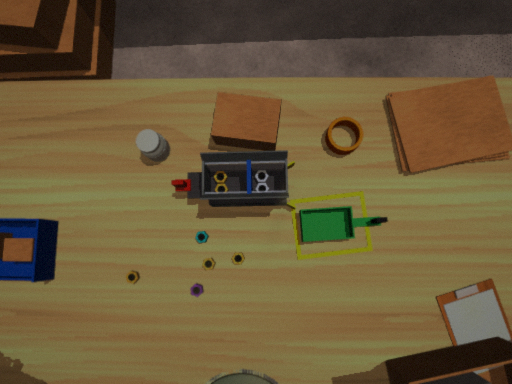

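View pics/scene0.png

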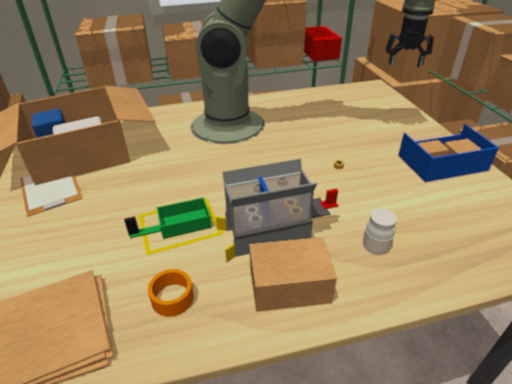

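View pics/wrist0.png

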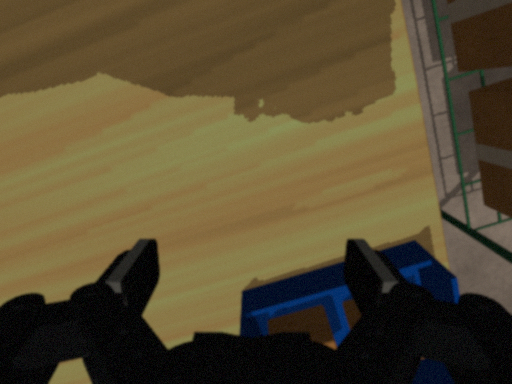

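The top view shows the hopper at about (245,180) with the red fin at (180,184). The tray is at (326,225), with its handle at (377,220), and it already lies in the yellow frame. There are three brass nuts on the bench, at (133,277), (209,264) and (238,258). The look-alikes are turquoise at (201,237) and purple at (197,290). Next I'll get positions.

```bash
cat > h.py <<'E'
import numpy as np,cv2
from workcell import bot
def K(ci): return np.array([[ci['fx'],0,ci['cx']],[0,ci['fy'],ci['cy']],[0,0,1.]])
def D(ci): return np.array([ci['k1'],0,0,0,0.])
def proj(P,ci):
    T=np.linalg.inv(ci['cam_to_world'])
    p,_=cv2.projectPoints(np.atleast_2d(np.array(P,float)),cv2.Rodrigues(T[:3,:3])[0],T[:3,3],K(ci),D(ci))
    return p[:,0]
def ray(px,ci,z):
    p=np.atleast_2d(np.array(px,float))
    u=cv2.undistortPointsIter(p[:,None],K(ci),D(ci),None,None,(3,50,1e-9))[:,0]
    d=np.c_[u,np.ones(len(u))]@ci['cam_to_world'][:3,:3].T
    o=ci['cam_to_world'][:3,3]
    return o+d*((z-o[2])/d[:,2])[:,None]
def save(f,name,crop=None,scale=1):
    if crop: c0,r0,c1,r1=crop; f=f[r0:r1,c0:c1]
    f=cv2.resize(f,None,fx=scale,fy=scale,interpolation=cv2.INTER_CUBIC)
    cv2.imwrite('pics/'+name+'.png',np.ascontiguousarray(f[:,:,::-1]))
def mpts(m):
    c,_=cv2.findContours(m.astype(np.uint8),cv2.RETR_EXTERNAL,cv2.CHAIN_APPROX_NONE)
    return max(c,key=cv2.contourArea)[:,0]
E
python3 - <<'E'
from h import *
f=bot.grab_frame('top'); ci=bot.camera_info('top')
save(f,'top_a',(120,130,400,310),2.8)
for t,z in [('spill1_mid',.018),('steel1_mid',.085),('stock1_mid',.085),('tray_mid',.045),('hopper',.19),('gate_grip',.114),('divider_top',.166),('tray_grip',.06),('frame_mid',0)]:
    for r in bot.masks_of('top',t):
        m=r['mask']
        rr=cv2.minAreaRect(mpts(m)) if m.sum()>5 else None
        print(t,round(r['conf'],2),np.round(r['point']),m.sum(),ray([r['point']],ci,z)[0].round(4), None if rr is None else np.round(np.r_[rr[0],rr[1],rr[2]],1))
print(bot.observe()['clock'])
E
```

```text
spill1_mid 0.58 [239. 259.] 110 [0.4274 0.0086 0.018 ] [237.5 258.   10.   11.   90. ]
spill1_mid 0.39 [236. 181.] 4555 [0.6368 0.0198 0.018 ] [233.  179.5  57.  122.   90. ]
stock1_mid 0.53 [223. 187.] 83 [0.6103 0.0447 0.085 ] [221.  187.5   7.   12.   90. ]
tray_mid 0.87 [332. 224.] 2051 [ 0.5202 -0.234   0.045 ] [342.9 222.   33.4  86.5  86.1]
hopper 0.9 [237. 181.] 4479 [6.085e-01 2.000e-04 1.900e-01] [232.5 178.5  57.  123.   90. ]
gate_grip 0.76 [230. 181.] 1348 [0.6209 0.0247 0.114 ] [186.  184.5  25.   30.   90. ]
gate_grip 0.59 [248. 176.] 153 [ 0.6341 -0.0203  0.114 ] [249.  176.5  33.    4.   90. ]
divider_top 0.74 [334. 221.] 1992 [ 0.5193 -0.2176  0.166 ] [343.  222.4  32.4  86.3  85.9]
divider_top 0.73 [248. 175.] 193 [ 0.6264 -0.0222  0.166 ] [249.  176.5  33.    6.   90. ]
tray_grip 0.82 [333. 224.] 2007 [ 0.5181 -0.235   0.06  ] [343.  222.3  33.   86.5  86.4]
frame_mid 0.59 [337. 250.] 1178 [ 0.452  -0.2554  0.    ] [331.9 230.5  50.8  78.7  84.3]
0.65
```

View pics/top_a.png

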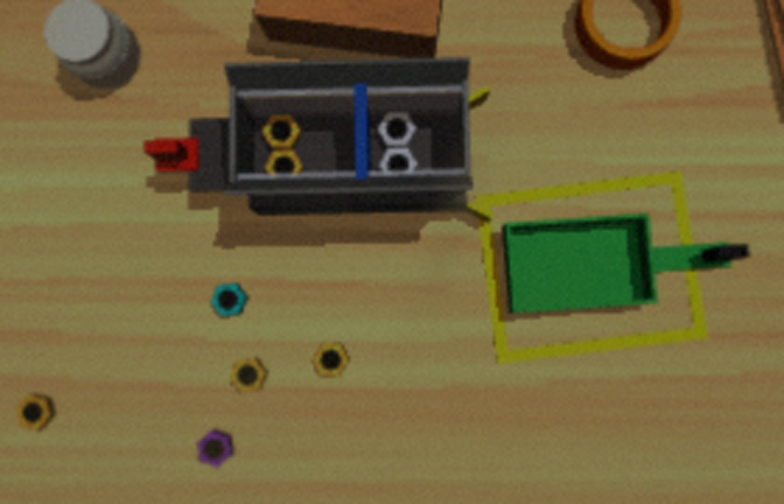

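Request:
drive_tool:
  series:
    - [100,0.0,-0.02,0.04,0]
    - [100,0.02,-0.035,0.03,-0.12]
    - [100,0.02,-0.035,0.02,-0.12]
    - [100,0.02,-0.04,0.02,-0.12]
    - [100,0.02,-0.04,0.02,-0.12]
    - [100,0.02,-0.04,0.02,-0.12]
    - [100,0.02,-0.04,0.02,-0.12]
    - [100,0.02,-0.04,0.01,-0.12]
    - [100,0.02,-0.04,0.01,-0.12]
    - [100,0.02,-0.04,0,-0.12]
    - [100,0.02,-0.04,0,-0.12]
    - [100,0.02,-0.04,0,-0.05]

```text
clock: 1.85
position: [0.419, 0.1287, 0.4272]
tool_rot: [3.141, -0.011, 1.526]
force: [1.3, 1.4, 0.3]
grip_width: 0.0856
```

Request:
drive_tool:
  series:
    - [100,0.04,-0.03,0,0.045]
    - [100,0.04,-0.03,0,0]
    - [100,0,0,0,0]

```text
clock: 2.15
position: [0.5002, 0.0622, 0.4286]
tool_rot: [3.137, -0.011, 1.565]
force: [-0.7, 0.4, -1.2]
grip_width: 0.0853
```

```bash
python3 - <<'E'
from h import *
ci=bot.camera_info('wrist');f=bot.grab_frame('wrist')
np.save('w1.npy',f); np.save('w1c.npy',ci,allow_pickle=True)
save(f,'w1',None,1.5)
for t,z in [('spill1_mid',.018),('steel1_mid',.085),('stock1_mid',.085),('divider_top',.166),('hopper',.19),('gate_grip',.114)]:
    for r in bot.masks_of('wrist',t):
        m=r['mask']; rr=cv2.minAreaRect(mpts(m)) if m.sum()>5 else None
        print(t,round(r['conf'],2),np.round(r['point']),m.sum(),ray([r['point']],ci,z)[0].round(4), None if rr is None else np.round(np.r_[rr[0],rr[1],rr[2]],1))
print(ci['cam_to_world'].round(3))
E
```

```text
steel1_mid 0.48 [332. 180.] 13181 [0.6298 0.0062 0.085 ] [339.7 176.5 104.4 214.5   3.1]
steel1_mid 0.2 [330. 121.] 3631 [0.6211 0.0995 0.085 ] [326.5  98.5  61.   43.   90. ]
stock1_mid 0.47 [321. 153.] 196 [0.61  0.05  0.085] [322.5 152.   20.   11.   90. ]
stock1_mid 0.21 [330. 180.] 13427 [0.6275 0.0072 0.085 ] [339.4 176.6 104.8 216.7   3.5]
divider_top 0.93 [336. 207.] 1189 [ 0.6169 -0.0108  0.166 ] [341.  205.5  27.   58.   90. ]
divider_top 0.2 [260. 288.] 3349 [ 0.5137 -0.1357  0.166 ] [263.  290.9  86.4  45.1  85.4]
hopper 0.84 [328. 175.] 13255 [0.5974 0.0409 0.19  ] [339.5 176.  104.1 215.5   3.1]
gate_grip 0.58 [332. 124.] 3623 [0.6174 0.098  0.114 ] [326.5  98.5  61.   43.   90. ]
[[ 1.    -0.007  0.002  0.5  ]
 [-0.006 -0.963 -0.268  0.132]
 [ 0.004  0.268 -0.963  0.571]
 [ 0.     0.     0.     1.   ]]
```

View pics/w1.png

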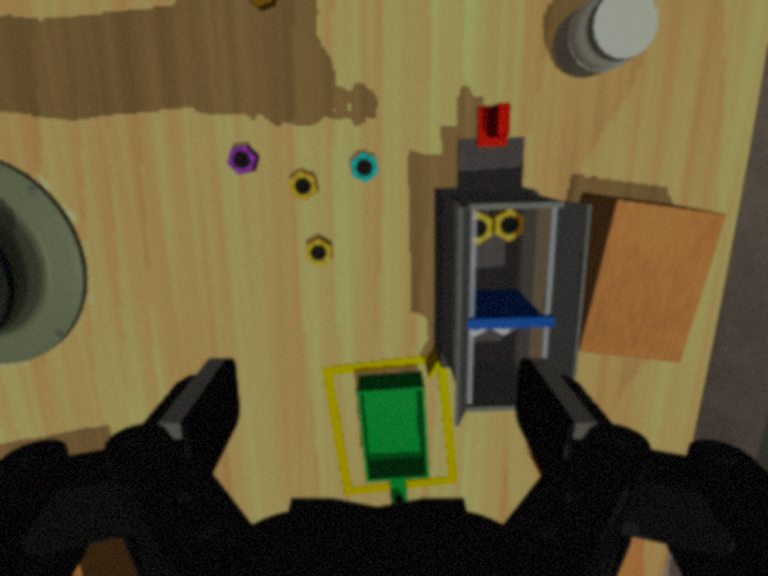

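```bash
python3 - <<'E'
from h import *
f=np.load('w1.npy'); save(f,'w1h',(270,60,410,290),2.6)
f=bot.grab_frame('top'); np.save('t1.npy',f); save(f,'t1h',(165,140,300,215),5.9)
E
```

```text
(no output)
```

View pics/t1h.png

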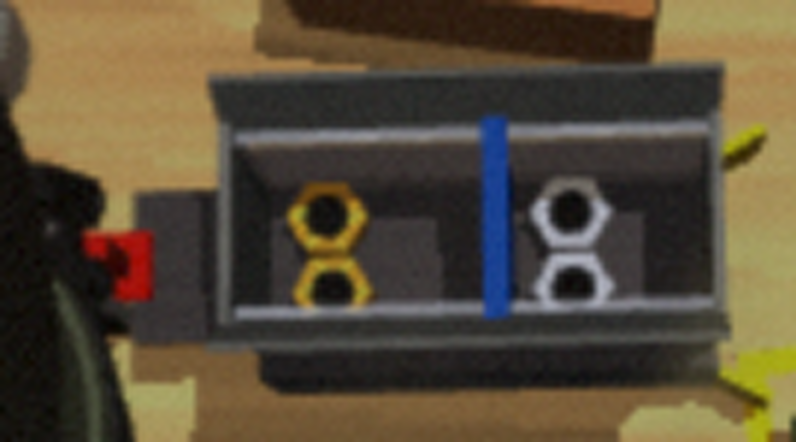

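View pics/w1h.png

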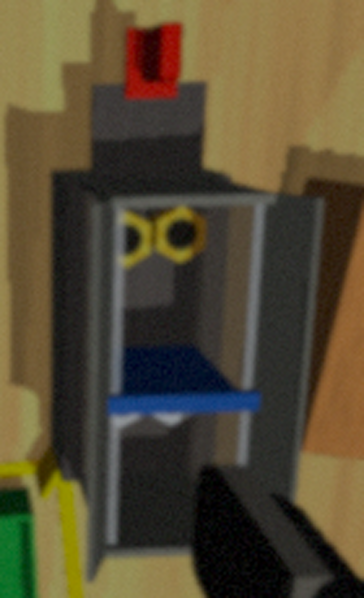

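```bash
cat > fit.py <<'E'
from h import *
from scipy.optimize import least_squares
ct=bot.camera_info('top'); 
cw=np.load('w1c.npy',allow_pickle=True).item()
def uncrop(p,s,o): p=np.array(p,float); return (p+.5)/s-.5+np.array(o)
def H(p,P):
    c,s=np.cos(p[2]),np.sin(p[2]); P=np.atleast_2d(np.array(P,float)); 
    return np.c_[p[0]+c*P[:,0]-s*P[:,1],p[1]+s*P[:,0]+c*P[:,1],P[:,2]]
if __name__=='__main__':
    obj=np.array([[.053,.1,.191],[.053,-.1,.191],[-.053,.1,.191],[-.053,-.1,.191]])
    tp=uncrop([[210,78],[722,66],[210,347],[728,336]],5.9,(165,140))
    wo=np.array([[-.053,-.1,.191],[.053,.1,.191],[-.053,.1,.191]])
    wp=uncrop([[92,580],[323,200],[92,192]],2.6,(270,60))
    for sel in ('t','w','tw'):
        def r(p):
            o=[]
            if 't' in sel:o.append((proj(H(p,obj),ct)-tp).ravel())
            if 'w' in sel:o.append((proj(H(p,wo),cw)-wp).ravel())
            return np.concatenate(o)
        s=least_squares(r,[.62,0,0]); print(sel,s.x.round(4),s.fun.round(1))
    p=s.x; np.save('hop.npy',p)
    def draw(img,ci,p,crop,scale,name):
        c0,r0,c1,r1=crop
        im=cv2.resize(img[r0:r1,c0:c1],None,fx=scale,fy=scale,interpolation=cv2.INTER_CUBIC)
        def L(A,B,col):
            q=(proj(H(p,[A,B]),ci)-[c0,r0]+.5)*scale-.5
            cv2.line(im,tuple(int(v) for v in q[0]),tuple(int(v) for v in q[1]),col,1)
        for x in (-.053,.053): L((x,-.1,.191),(x,.1,.191),(0,255,0))
        for x in (-.033,.033): L((x,-.095,.16),(x,.095,.16),(255,0,255)); L((x,-.095,.067),(x,.095,.067),(0,255,255))
        for y in (-.1,.1,.095,-.095): L((-.033,y,.167),(.033,y,.167),(255,0,0))
        for x in (-.006,.006): L((x,.155,.114),(x,.185,.114),(255,255,0))
        for y in (.155,.185): L((-.006,y,.114),(.006,y,.114),(255,255,0))
        cv2.imwrite('pics/'+name+'.png',np.ascontiguousarray(im[:,:,::-1]))
    draw(np.load('t1.npy'),ct,p,(165,140,300,215),5.9,'ov_t'); draw(np.load('w1.npy'),cw,p,(270,60,410,290),2.6,'ov_w')
E
python3 fit.py
```

```text
t [ 0.6228 -0.0141  0.0212] [-0.5 -0.2  0.4 -0.3 -0.8  0.2  0.8  0.2]
w [ 0.623  -0.0102  0.0211] [-1.6 -0.2 -0.  -2.6  1.4  2.7]
tw [ 0.6229 -0.0114  0.0199] [-1.6 -0.4 -0.7 -0.3 -2.   0.1 -0.5  0.2 -1.7  0.6 -0.1 -1.5  1.5  3.6]
```

View pics/ov_t.png

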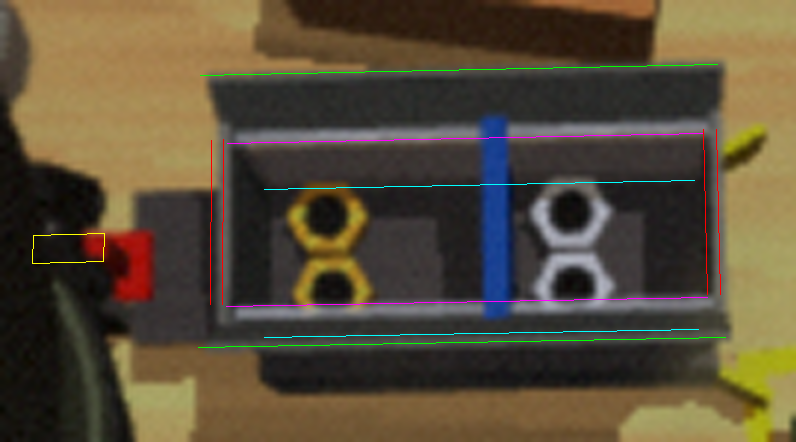

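View pics/ov_w.png

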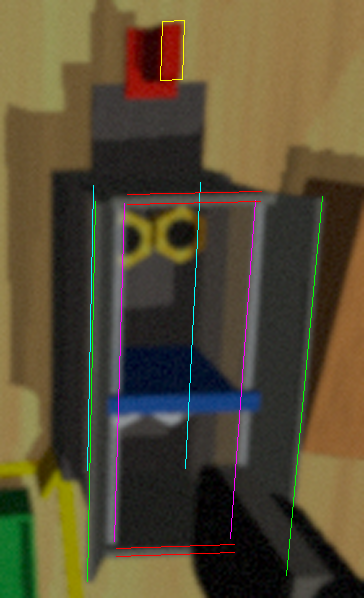

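```bash
python3 - <<'E'
from fit import *
p=np.array([.623,-.0125,.02])
for n,f,ci,y0 in (('t',np.load('t1.npy'),ct,-.0137),('w',np.load('w1.npy'),cw,-.0114)):
    F=f.astype(int); m=(F[:,:,2]>F[:,:,0]+40)&(F[:,:,2]>80)&(F[:,:,2]>F[:,:,1]+25)
    m=m.astype(np.uint8)
    box=(165,140,300,215) if n=='t' else (300,190,380,222)
    mm=np.zeros_like(m); mm[box[1]:box[3],box[0]:box[2]]=m[box[1]:box[3],box[0]:box[2]]
    ys,xs=np.nonzero(mm)
    if n=='w':
        # bright top bar only
        k=F[ys,xs,2]>130; ys,xs=ys[k],xs[k]
    w=ray(np.c_[xs,ys],ci,.166)
    q=np.array([.623,y0,.02]); c,s=np.cos(q[2]),np.sin(q[2])
    l=(w[:,:2]-q[:2])@np.array([[c,-s],[s,c]])
    print(n,len(xs),l.mean(0).round(4),np.percentile(l[:,1],[2,98]).round(4),np.percentile(l[:,0],[2,98]).round(4))
# nuts
f=np.load('w1.npy');hsv=cv2.cvtColor(f,cv2.COLOR_RGB2HSV)
m=((hsv[...,0]>20)&(hsv[...,0]<32)&(hsv[...,1]>170)&(hsv[...,2]>110)).astype(np.uint8)
n,l,st,ce=cv2.connectedComponentsWithStats(m)
for i in range(1,n):
    if 20<st[i,4]<600: print(ce[i].round(1),st[i],ray([ce[i]],cw,.016)[0].round(4))
E
```

```text
t 148 [-0.0005 -0.0099] [-0.0154 -0.0045] [-0.0392  0.0386]
w 61 [-0.0131 -0.0119] [-0.0153 -0.0085] [-0.0362  0.0256]
[201.7 122.6] [193 114  18  19 148] [0.4162 0.0937 0.016 ]
[335.4 149.7] [330 141  14  19 113] [0.6516 0.0449 0.016 ]
[323.9 151. ] [319 143   9  19  71] [0.6311 0.0427 0.016 ]
[212.1 166.6] [204 159  17  18 121] [0.4314 0.0158 0.016 ]
```

Request:
drive_tool:
  series:
    - [70,-0.017,0.006,-0.045,0]
    - [70,-0.017,0.006,-0.045,0]
    - [70,-0.017,0.007,-0.045,0]
    - [70,-0.017,0.007,-0.045,0]
    - [70,-0.017,0.007,-0.045,0]
    - [70,0,0,0,0]

```text
clock: 3.15
position: [0.4067, 0.1032, 0.1998]
tool_rot: [3.13, -0.018, 1.577]
force: [0.2, -1.2, 0.8]
grip_width: 0.0598
```

```bash
cat > look.py <<'E'
from h import *
import sys
name=sys.argv[1]
ci=bot.camera_info('wrist');f=bot.grab_frame('wrist'); s=bot.observe()
save(f,name,None,1.5)
hsv=cv2.cvtColor(f,cv2.COLOR_RGB2HSV)
m=((hsv[...,0]>18)&(hsv[...,0]<34)&(hsv[...,1]>165)&(hsv[...,2]>90)).astype(np.uint8)
m=cv2.morphologyEx(m,cv2.MORPH_CLOSE,np.ones((3,3)))
n,l,st,ce=cv2.connectedComponentsWithStats(m)
for i in range(1,n):
    if st[i,4]<60: continue
    pts=mpts(l==i)
    h=cv2.convexHull(pts)[:,0]
    # top face hexagon on z=.018
    w=ray(h,ci,.018)[:,:2]
    # hex fit: min over angle of width support
    if np.ptp(w,0).max()>.06: continue
    best=[]
    for a in np.arange(0,60,1.):
        wd=0
        for k in range(3):
            d=np.deg2rad(a+60*k); t=w@[np.cos(d),np.sin(d)]; wd+=np.ptp(t)
        best.append(wd/3)
    a=np.argmin(best)
    c=(w.max(0)+w.min(0))/2
    print('px',ce[i].round(),'area',st[i,4],'pos',c.round(4),'flat normal deg mod60',a,'w',round(best[a],4),'range',round(max(best),4))
print('tcp',s['position'].round(4),s['tool_rot'].round(3),s['clock'])
E
python3 look.py w2
```

```text
px [258. 178.] area 406 pos [0.416  0.0928] flat normal deg mod60 9 w 0.0298 range 0.0324
px [270. 246.] area 353 pos [0.4305 0.0145] flat normal deg mod60 59 w 0.03 range 0.0326
px [384. 372.] area 195 pos [ 0.5841 -0.1633] flat normal deg mod60 54 w 0.032 range 0.0328
tcp [0.409  0.1032 0.2021] [ 3.127 -0.019  1.577] 3.2
```

View pics/w2.png

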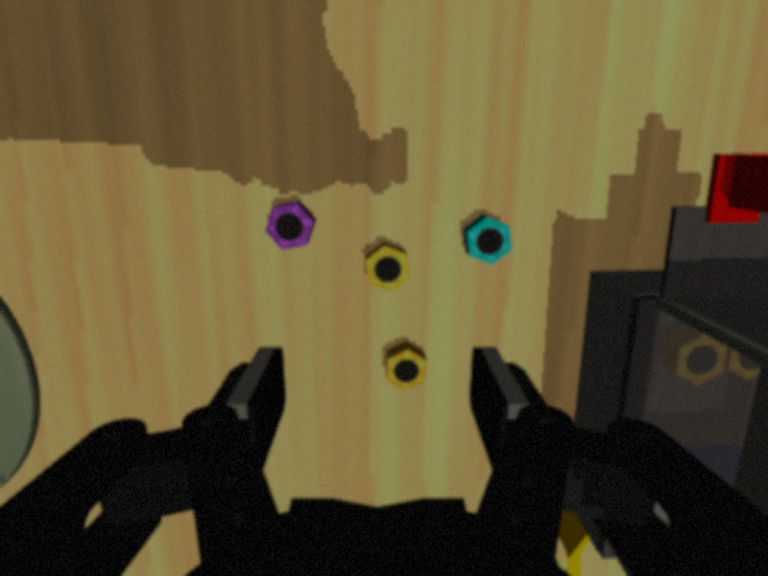

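Request:
drive_tool:
  series:
    - [60,0.007,-0.0105,0,0.15]
    - [55,0,0,-0.02,0.15]
    - [55,0,0,-0.02,0.15]
    - [55,0,0,-0.02,0.15]
    - [55,0,0,-0.02,0.15]
    - [55,0,0,-0.02,0.15]
    - [55,0,0,-0.01,0.15]
    - [55,0,0,0,0.14]
    - [55,0,0,0,0]

```text
clock: 4.1
position: [0.4316, 0.0968, 0.1019]
tool_rot: [3.104, -0.013, 2.78]
force: [-0.7, 0.1, 0.8]
grip_width: 0.0473
```

```bash
python3 look.py w3
```

```text
px [489.  26.] area 1055 pos [0.3794 0.2961] flat normal deg mod60 49 w 0.0307 range 0.0335
px [234. 179.] area 732 pos [0.416 0.093] flat normal deg mod60 9 w 0.0296 range 0.0327
px [146. 231.] area 759 pos [0.4303 0.0142] flat normal deg mod60 57 w 0.0301 range 0.0329
px [ 10. 317.] area 381 pos [ 0.4569 -0.1272] flat normal deg mod60 37 w 0.0243 range 0.0258
tcp [0.4317 0.0968 0.102 ] [ 3.104 -0.013  2.775] 4.15
```

View pics/w3.png

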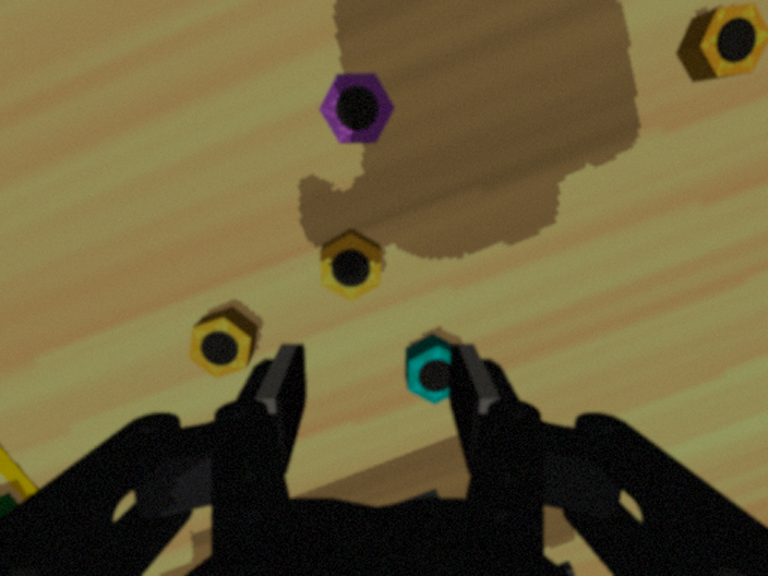

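Request:
drive_tool:
  series:
    - [55,-0.0155,-0.004,0,0]
    - [55,0,0,-0.03,0]
    - [55,0,0,-0.025,0]
    - [55,0,0,0,0]

```text
clock: 4.55
position: [0.4211, 0.0938, 0.0503]
tool_rot: [3.098, -0.004, 2.756]
force: [-0.1, 0.1, 0.5]
grip_width: 0.047
```

Request:
drive_tool:
  series:
    - [55,-0.005,-0.001,-0.02,0.02]
    - [55,-0.001,0,-0.016,0]
    - [55,0,0,-0.008,0]
    - [55,0,0,0,0]

```text
clock: 4.95
position: [0.4193, 0.0936, 0.0098]
tool_rot: [3.096, 0.002, 2.765]
force: [-0.1, 0.6, -0.6]
grip_width: 0.0469
```

Request:
drive_tool:
  series:
    - [55,-0.004,-0.001,-0.006,0]
    - [55,-0.001,0,-0.001,0]
    - [10,0,0,0,0]
    - [10,0,0,0,0]
    - [10,0,0,0,0]
    - [10,0,0,0,0]
  newtons: 50

```text
clock: 5.55
position: [0.4157, 0.0929, 0.0056]
tool_rot: [3.093, 0.005, 2.763]
force: [0.1, 0.4, -1.3]
grip_width: 0.0287
```

Request:
drive_tool:
  series:
    - [10,0,0,0.03,0]
    - [10,0,0,0.045,0]
    - [10,0,0,0.045,0]
    - [10,0.01,0,0.045,0.1]
    - [10,0.02,-0.01,0.04,0.1]
    - [10,0.03,-0.01,0.02,0.1]
    - [10,0.04,-0.01,0,0.1]
    - [10,0.04,-0.01,0,0]
    - [10,0.04,-0.01,0,0]
    - [10,0,0,0,0]

```text
clock: 6.55
position: [0.599, 0.0391, 0.2433]
tool_rot: [3.098, 0.01, -3.102]
force: [-1.1, 0.1, -1.0]
grip_width: 0.0285
```

Request:
drive_tool:
  series:
    - [10,0.023,-0.0065,0,-0.02]
    - [10,0,0,-0.04,0]
    - [10,0,0,-0.04,0]
    - [10,0,0,0,0]

```text
clock: 6.95
position: [0.6227, 0.0319, 0.1613]
tool_rot: [3.098, 0.01, -3.124]
force: [0.2, 0.4, -1.0]
grip_width: 0.0288
```

```bash
python3 - <<'E'
from h import *
f=bot.grab_frame('top'); save(f,'t2',(130,130,330,280),4)
f=bot.grab_frame('scene'); save(f,'s2',(180,130,380,280),4)
E
```

```text
(no output)
```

View pics/s2.png

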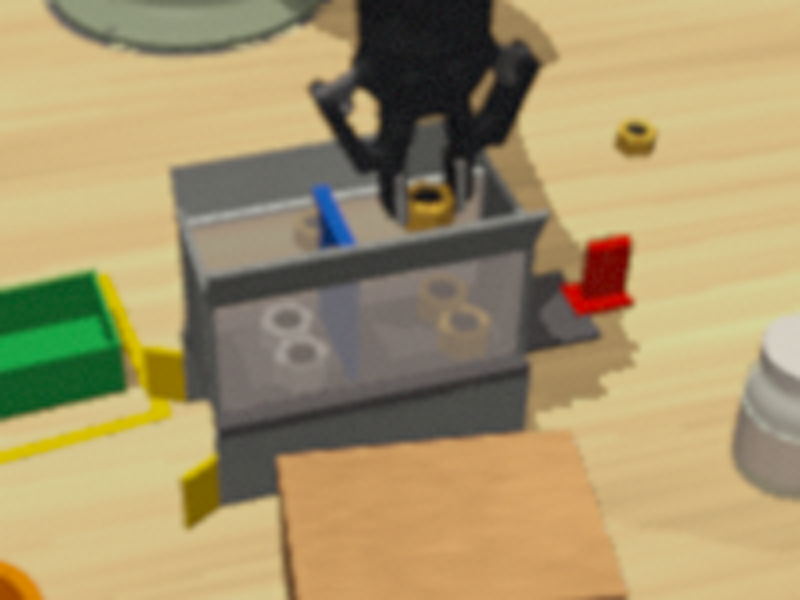

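View pics/t2.png

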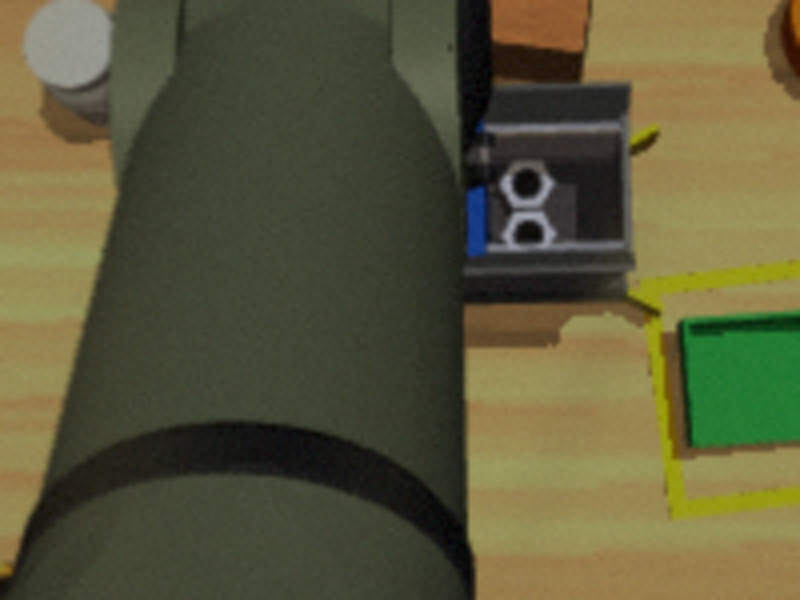

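Request:
drive_tool:
  series:
    - [10,0,0.004,-0.012,0]
    - [50,0,0,0,0]
    - [50,0,0,0,0]
    - [50,0,0,0,0]
    - [50,0,0,0,0]

```text
clock: 7.55
position: [0.6273, 0.0372, 0.1597]
tool_rot: [3.096, 0.024, -3.124]
force: [0.7, 0.3, -1.0]
grip_width: 0.0428
```

```bash
python3 - <<'E'
from h import *
f=bot.grab_frame('scene'); save(f,'s3',(180,130,380,280),4)
E
```

```text
(no output)
```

View pics/s3.png

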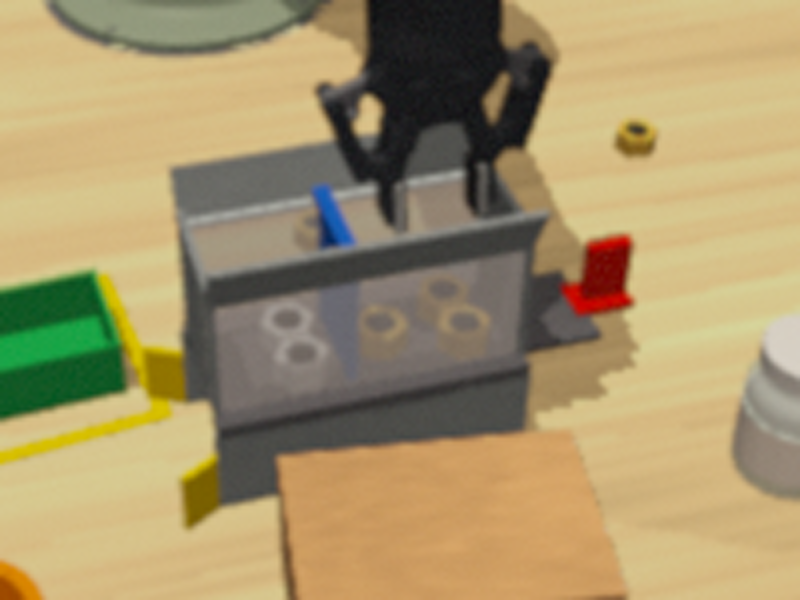

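```bash
python3 -c "
from h import *
s=bot.observe();print(s['qpos'].round(3),s['position'],s['tool_rot'],s['force'])"
```

```text
[-0.177  0.596  0.068  1.683 -0.108  0.838  1.539] [0.62733399 0.03719186 0.15971296] [ 3.09631485  0.02392088 -3.12362934] [-0.25757182  1.0058093   0.9469104 ]
```

Request:
drive_tool:
  series:
    - [50,0,0,0.04,0]
    - [50,0,0,0.045,0]
    - [55,-0.035,-0.005,0.0,-0.12]
    - [55,-0.04,-0.005,0,-0.12]
    - [55,-0.04,-0.005,-0.01,-0.12]
    - [55,-0.04,-0.005,-0.02,-0.12]
    - [55,-0.03,-0.003,-0.03,-0.1]
    - [55,0,0,-0.03,0]
    - [55,0,0,0,0]

```text
clock: 8.5
position: [0.4361, 0.013, 0.1583]
tool_rot: [3.09, 0.029, 2.554]
force: [-0.0, -0.6, 1.2]
grip_width: 0.0467
```

```bash
python3 look.py w4
```

```text
px [241. 164.] area 512 pos [0.4302 0.0142] flat normal deg mod60 57 w 0.0298 range 0.032
px [196. 322.] area 124 pos [ 0.5462 -0.1223] flat normal deg mod60 45 w 0.0181 range 0.0194
tcp [0.4368 0.0129 0.1598] [3.089 0.03  2.554] 8.55
```

View pics/w4.png

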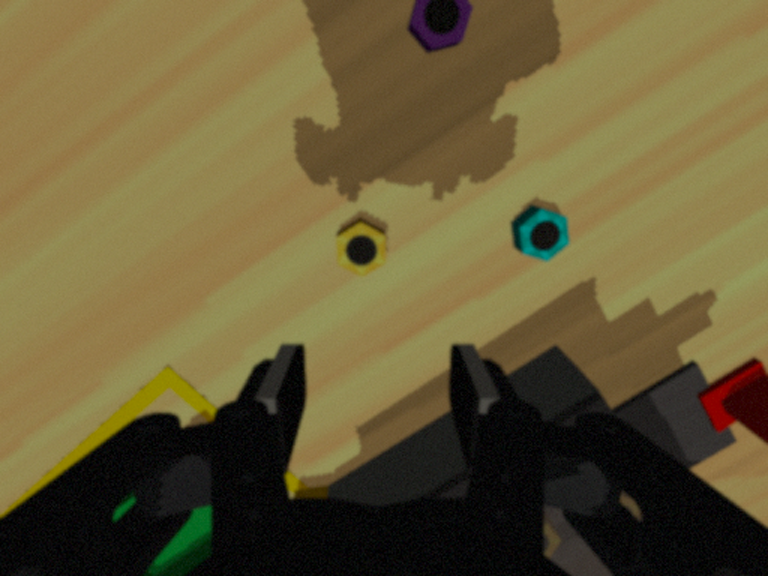

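Request:
drive_tool:
  series:
    - [55,-0.006,0.001,-0.03,0.02]
    - [55,0,0,-0.04,0]
    - [55,0,0,-0.03,0]
    - [55,0,0,-0.01,0]
    - [55,0,0,0,0]

```text
clock: 9.05
position: [0.4387, 0.0151, 0.0532]
tool_rot: [3.08, 0.038, 2.576]
force: [-0.2, -0.5, 0.3]
grip_width: 0.0473
```

```bash
python3 -c "
from h import *
s=bot.observe();print(s['qpos'].round(3),s['position'],s['tool_rot'],s['force'])"
```

```text
[-0.22   0.54   0.085  2.263 -0.238  0.279  1.085] [0.43870801 0.01507134 0.05315455] [3.08002874 0.03785191 2.57592916] [-0.16700586 -0.47268121  0.34499909]
```

Request:
drive_tool:
  series:
    - [55,-0.01,-0.001,-0.015,0]
    - [55,-0.004,0,-0.02,0]
    - [55,-0.003,0,-0.008,0]
    - [55,0,0,0,0]

```text
clock: 9.45
position: [0.4279, 0.0151, 0.0178]
tool_rot: [3.074, 0.041, 2.576]
force: [-0.1, -1.1, 0.5]
grip_width: 0.0471
```

Request:
drive_tool:
  series:
    - [55,0.001,0,-0.012,0]
    - [55,0,0,-0.001,0]
    - [10,0,0,0,0]
    - [10,0,0,0,0]
    - [10,0,0,0,0]
    - [10,0,0,0,0]

```text
clock: 10.05
position: [0.4322, 0.0167, 0.0142]
tool_rot: [3.068, 0.043, 2.577]
force: [-0.8, 0.7, -1.1]
grip_width: 0.0279
```

Request:
drive_tool:
  series:
    - [55,0,0,0,0]
    - [55,0,0,0,0]
    - [55,-0.002,-0.001,-0.008,0]
    - [55,-0.001,0,-0.005,0]
    - [55,0,0,0,0]

```text
clock: 10.55
position: [0.4295, 0.0155, 0.0013]
tool_rot: [3.068, 0.043, 2.577]
force: [-0.7, 0.1, 0.1]
grip_width: 0.0471
```

Request:
drive_tool:
  series:
    - [10,0,0,0.002,0]
    - [10,0,0,0,0]
    - [10,0,0,0,0]
    - [10,0,0,0,0]

```text
clock: 10.95
position: [0.4296, 0.0155, 0.0046]
tool_rot: [3.067, 0.043, 2.577]
force: [0.6, 0.2, -0.4]
grip_width: 0.0285
```

Request:
drive_tool:
  series:
    - [10,0,0,0.03,0]
    - [10,0,0,0.045,0]
    - [10,0,0,0.045,0]
    - [10,0.01,0,0.045,0.12]
    - [10,0.02,0.003,0.045,0.12]
    - [10,0.03,0.003,0.02,0.12]
    - [10,0.04,0.004,0,0.12]
    - [10,0.04,0.005,0,0.1]
    - [10,0.04,0.003,0,0]
    - [10,0,0,0,0]

```text
clock: 11.95
position: [0.6114, 0.0309, 0.2404]
tool_rot: [3.08, 0.041, -3.106]
force: [-1.6, -0.4, -1.3]
grip_width: 0.0288
```

Request:
drive_tool:
  series:
    - [10,0.011,0.004,-0.03,-0.02]
    - [10,0,0,-0.04,0]
    - [10,0,0,-0.02,0]
    - [10,0,0,0,0]

```text
clock: 12.35
position: [0.6219, 0.0327, 0.1477]
tool_rot: [3.085, 0.04, -3.131]
force: [-0.5, 0.1, -0.5]
grip_width: 0.0283
```

Request:
drive_tool:
  series:
    - [10,0,0.003,0.004,0]
    - [50,0,0,0,0]
    - [50,0,0,0,0]
    - [50,0,0,0,0]
    - [50,0,0,0,0]

```text
clock: 12.85
position: [0.6229, 0.0355, 0.1569]
tool_rot: [3.085, 0.044, -3.132]
force: [1.2, -0.0, -0.3]
grip_width: 0.0427
```

```bash
python3 - <<'E'
from h import *
f=bot.grab_frame('scene'); save(f,'s4',(180,130,380,280),4)
E
```

```text
(no output)
```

View pics/s4.png

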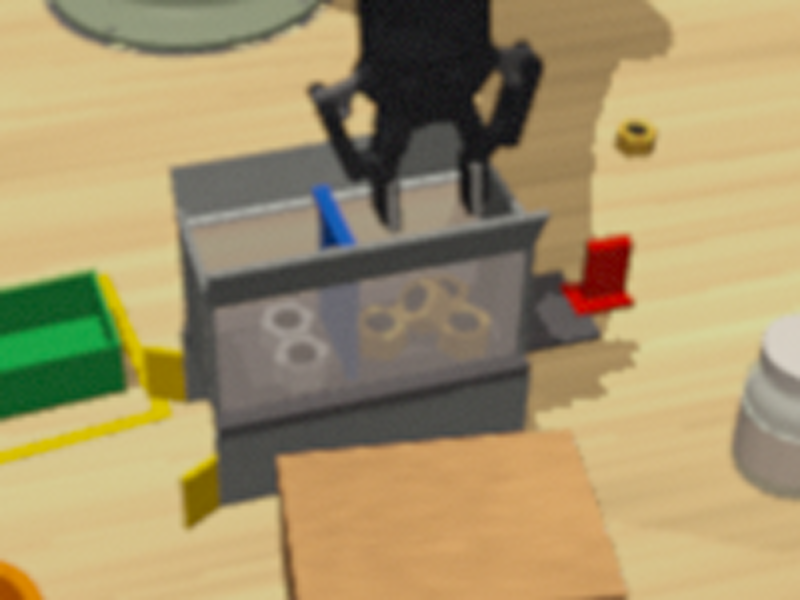

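Request:
drive_tool:
  series:
    - [50,0,0,0.04,0]
    - [50,0,0,0.045,0]
    - [55,-0.027,0.029,0.0,-0.1]
    - [55,-0.027,0.029,0,-0.1]
    - [55,-0.027,0.029,0,-0.1]
    - [55,-0.027,0.029,0,-0.1]
    - [55,-0.027,0.029,0,-0.1]
    - [55,-0.027,0.029,-0.01,-0.1]
    - [55,-0.027,0.029,-0.02,-0.1]
    - [55,-0.027,0.029,-0.03,-0.02]
    - [55,-0.025,0.028,-0.03,0]
    - [55,0,0,0,0]

```text
clock: 14.1
position: [0.3721, 0.3016, 0.1551]
tool_rot: [3.078, 0.045, 2.397]
force: [0.9, -1.4, 1.9]
grip_width: 0.0465
```

```bash
python3 look.py w5
```

```text
px [245. 178.] area 465 pos [0.3789 0.2977] flat normal deg mod60 48 w 0.0295 range 0.0327
tcp [0.3742 0.3003 0.1566] [3.076 0.046 2.395] 14.15
```

View pics/w5.png

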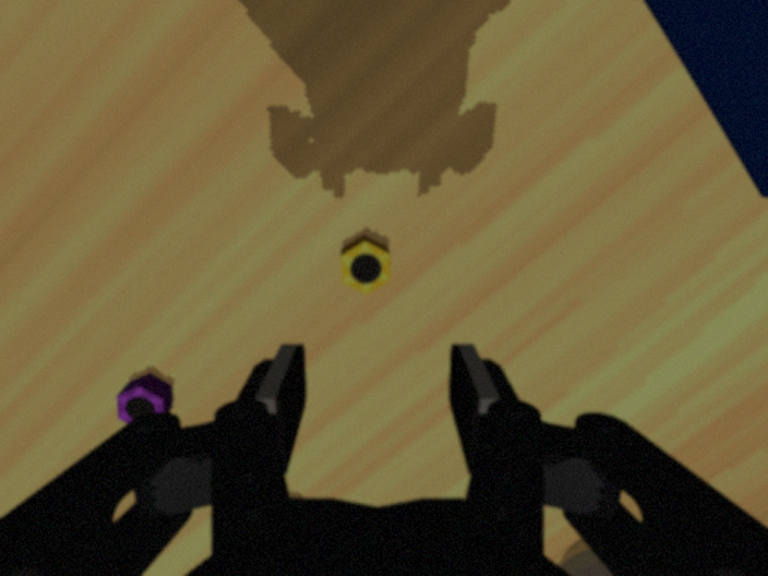

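Request:
drive_tool:
  series:
    - [55,0.005,-0.003,-0.03,0.015]
    - [55,0,0,-0.04,0]
    - [55,0,0,-0.03,0]
    - [55,0,0,-0.01,0]
    - [55,0,0,0,0]

```text
clock: 14.65
position: [0.3843, 0.2965, 0.0464]
tool_rot: [3.068, 0.047, 2.408]
force: [0.1, 0.1, 1.0]
grip_width: 0.0466
```

Request:
drive_tool:
  series:
    - [55,-0.005,0,-0.015,0]
    - [55,-0.001,0,-0.02,0]
    - [55,0,0,-0.007,0]
    - [55,0,0,0,0]

```text
clock: 15.05
position: [0.3827, 0.2965, 0.0075]
tool_rot: [3.061, 0.048, 2.405]
force: [1.2, 0.3, 0.0]
grip_width: 0.0471
```

Request:
drive_tool:
  series:
    - [55,-0.003,0.001,-0.004,0]
    - [55,0,0,0,0]
    - [10,0,0,0,0]
    - [10,0,0,0,0]
    - [10,0,0,0,0]
    - [10,0,0,0,0]

```text
clock: 15.65
position: [0.381, 0.2986, 0.0066]
tool_rot: [3.057, 0.048, 2.405]
force: [-0.5, -0.5, -0.1]
grip_width: 0.0291
```

Request:
drive_tool:
  series:
    - [10,0,0,0.03,0]
    - [10,0,0,0.045,0]
    - [10,0,0,0.045,0]
    - [10,0.01,-0.01,0.045,0.1]
    - [10,0.02,-0.02,0.04,0.1]
    - [10,0.03,-0.03,0.02,0.1]
    - [10,0.032,-0.034,0,0.1]
    - [10,0.032,-0.034,0,0.1]
    - [10,0.032,-0.034,0,0.1]
    - [10,0.032,-0.034,0,0.1]
    - [10,0.032,-0.034,0,0]
    - [10,0,0,0,0]

```text
clock: 16.85
position: [0.5921, 0.072, 0.2411]
tool_rot: [3.063, 0.054, 3.095]
force: [-0.8, 0.9, -1.1]
grip_width: 0.0284
```

Request:
drive_tool:
  series:
    - [10,0.03,-0.036,0,0.06]
    - [10,0,0,0,0]
    - [10,0,0,-0.04,0]
    - [10,0,0,-0.045,0]
    - [10,0,0,0,0]

```text
clock: 17.35
position: [0.6212, 0.0352, 0.154]
tool_rot: [3.064, 0.055, -3.13]
force: [-0.9, 0.1, 0.2]
grip_width: 0.0286
```

Request:
drive_tool:
  series:
    - [50,0,0,0,0]
    - [50,0,0,0,0]
    - [50,0,0,0,0]
    - [50,0,0,0.045,0]
    - [50,0,0,0.045,0]
    - [50,0,0,0.04,0]
    - [60,0,0,0.04,-0.1]
    - [60,0,0,0,0]

```text
clock: 18.15
position: [0.622, 0.0351, 0.3422]
tool_rot: [3.062, 0.064, 3.049]
force: [0.1, 0.2, 0.4]
grip_width: 0.0512
```

```bash
python3 - <<'E'
from h import *
f=bot.grab_frame('scene'); save(f,'s5',(180,130,380,280),4)
ci=bot.camera_info('wrist');f=bot.grab_frame('wrist'); save(f,'w6',None,1.5); np.save('w6.npy',f)
np.save('w6c.npy',ci,allow_pickle=True)
print(bot.observe()['position'])
E
```

```text
[0.6207505  0.035657   0.33774974]
```

View pics/s5.png

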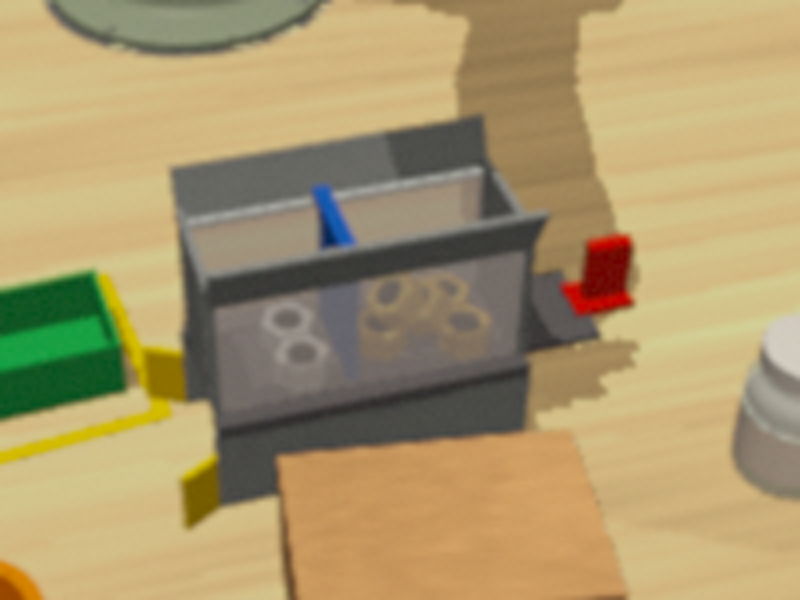

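View pics/w6.png

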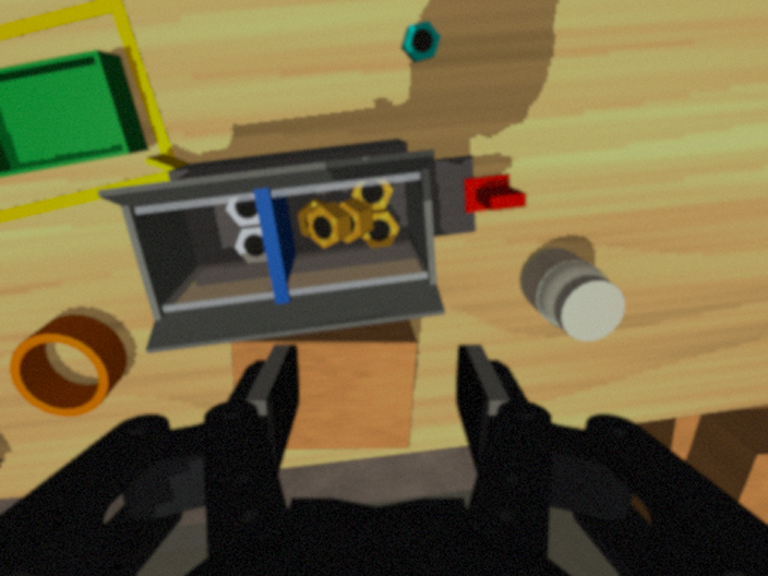

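```bash
python3 - <<'E'
from fit import *
f=np.load('w6.npy'); c=np.load('w6c.npy',allow_pickle=True).item()
save(f,'w6h',(60,90,300,240),3.3)
E
```

```text
(no output)
```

View pics/w6h.png

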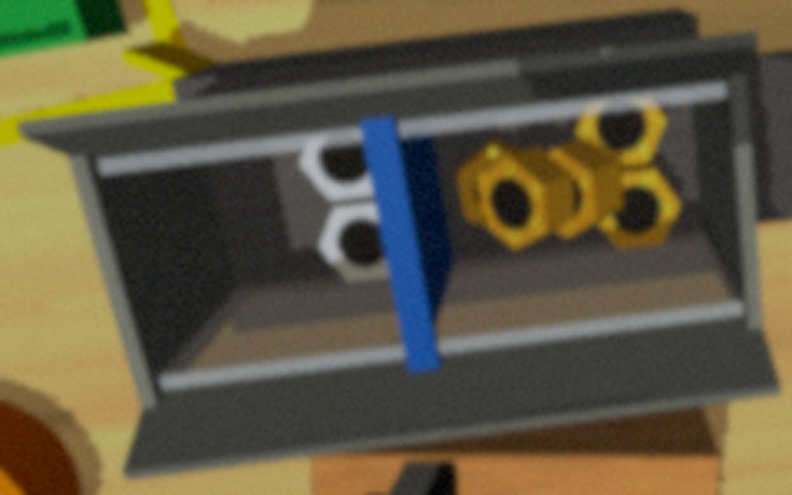

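```bash
python3 - <<'E'
from fit import *
c=np.load('w6c.npy',allow_pickle=True).item()
U=lambda p:uncrop(p,3.3,(60,90))
obj=np.array([[-.053,-.1,.191],[-.053,.1,.191],[.053,-.1,.191],[.053,.1,.191]])
wp=U([[22,126],[755,38],[126,474],[777,390]])
s=least_squares(lambda p:(proj(H(p,obj),c)-wp).ravel(),[.62,0,0]); print(s.x.round(4),s.fun.round(1))
# with free z offset
s2=least_squares(lambda p:(proj(H(p,obj)+[0,0,p[3]],c)-wp).ravel(),[.62,0,0,0]); print(s2.x.round(4),s2.fun.round(1))
for q,dz in ((s.x,0),(s2.x,s2.x[3])):
    for e in ([380,118],[401,244],[423,370]):
        w=ray([U(e)],c,.166+dz)[0]; cc,ss=np.cos(q[2]),np.sin(q[2])
        print((np.array([[cc,ss],[-ss,cc]])@(w[:2]-q[:2])).round(4))
E
```

```text
[ 0.623  -0.0121  0.0207] [-2.1 -0.3  1.7 -0.7 -1.   1.2  1.7  0.9]
[ 0.6239 -0.0128  0.0202 -0.0045] [-0.2 -0.  -0.   0.1  0.2 -0.1  0.   0.1]
[-0.0398 -0.0089]
[-0.0014 -0.0096]
[ 0.0405 -0.0101]
[-0.0401 -0.0089]
[-0.0011 -0.0097]
[ 0.0413 -0.0102]
```

Request:
drive_tool:
  series:
    - [100,-0.02,-0.035,0.01,-0.15]
    - [100,-0.02,-0.04,0.01,-0.15]
    - [100,-0.02,-0.045,0.01,-0.15]
    - [100,-0.01,-0.045,0.01,-0.15]
    - [100,0,-0.045,0,-0.15]
    - [100,0,-0.045,0,-0.15]
    - [100,0,-0.03,0,-0.15]
    - [100,0,0,0,-0.15]
    - [100,0,0,0,-0.15]
    - [100,0,0,0,-0.12]
    - [100,0,0,0,0]

```text
clock: 19.35
position: [0.5418, -0.2568, 0.3742]
tool_rot: [3.064, 0.053, 1.574]
force: [0.2, 0.5, -0.8]
grip_width: 0.0851
```

```bash
python3 - <<'E'
from h import *
ci=bot.camera_info('wrist');f=bot.grab_frame('wrist'); save(f,'w7',None,1.5); np.save('w7.npy',f)
np.save('w7c.npy',ci,allow_pickle=True); print(bot.observe()['position'],bot.observe()['tool_rot'])
f=bot.grab_frame('top'); np.save('t7.npy',f); ct=bot.camera_info('top'); save(f,'t7',(260,100,420,270),3.5)
for cam,c in(('top',ct),('wrist',ci)):
  for r in bot.masks_of(cam,'taperoll'):
    p=mpts(r['mask']); w=ray(p,c,.048); print('roll',cam,r['conf'],np.round(r['point']),w.min(0).round(3),w.max(0).round(3))
E
```

```text
[ 0.54169214 -0.25687668  0.3742791 ] [3.06381296 0.05321114 1.57847291]
roll top 0.75 [341. 125.] [ 0.705 -0.323  0.048] [ 0.808 -0.221  0.048]
roll top 0.4 [249. 176.] [ 0.601 -0.024  0.048] [ 0.69  -0.012  0.048]
roll wrist 0.75 [384. 146.] [ 0.697 -0.321  0.048] [ 0.809 -0.222  0.048]
```

View pics/w7.png

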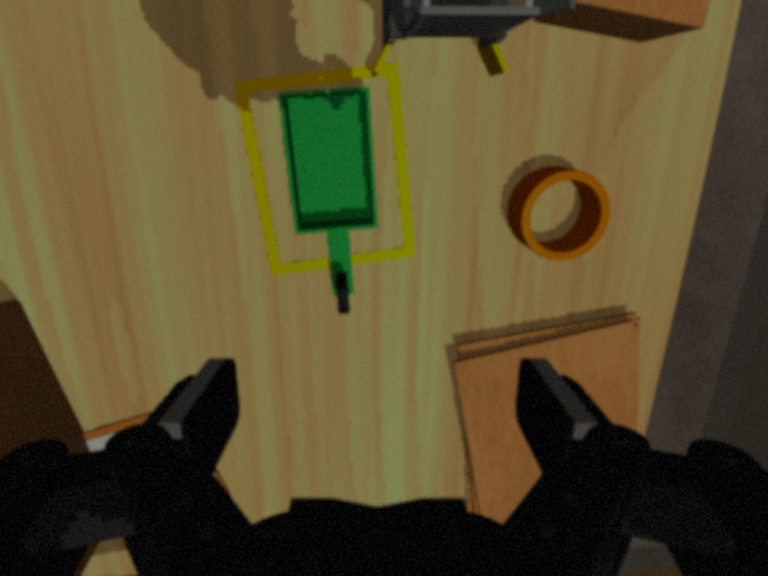

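View pics/t7.png

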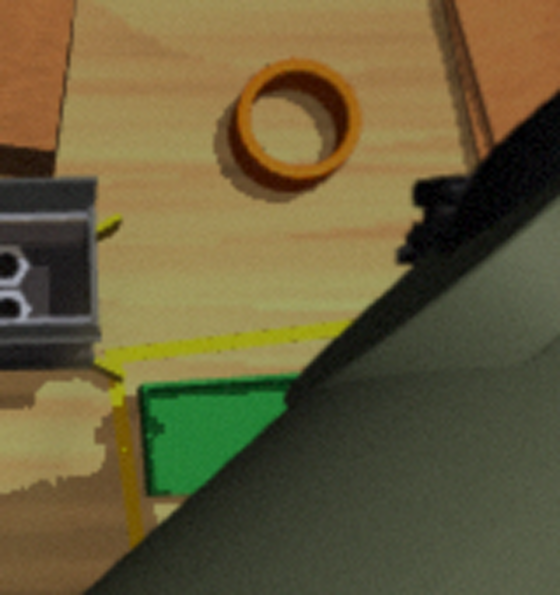

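```bash
cat > tray.py <<'E'
from fit import *
def fit_tray(f,c,seed=(.52,-.22,.08)):
    hsv=cv2.cvtColor(f,cv2.COLOR_RGB2HSV)
    m=((hsv[...,0]>50)&(hsv[...,0]<78)&(hsv[...,1]>140)&(hsv[...,2]>25)).astype(np.uint8)
    m=cv2.morphologyEx(m,cv2.MORPH_OPEN,np.ones((9,9)))
    h=cv2.convexHull(mpts(m)).astype(np.float32)[:,0]
    # silhouette fit: IoU of projected rim hull + base hull
    M=np.zeros(f.shape[:2],np.uint8); cv2.fillConvexPoly(M,h.astype(int),1)
    P=np.array([[sx*.042,sy*.067,z] for sx in(-1,1) for sy in(-1,1) for z in(0,.045)])
    S=4
    Mb=cv2.resize(M,None,fx=S,fy=S,interpolation=cv2.INTER_LINEAR)
    def cost(p):
        q=((proj(H(p,P),c)+.5)*S-.5).astype(np.float32)
        k=cv2.convexHull(q)[:,0]; A=np.zeros_like(Mb); cv2.fillConvexPoly(A,np.round(k).astype(int),1)
        return 1-(A&Mb).sum()/max(1,(A|Mb).sum())
    from scipy.optimize import minimize
    x0=np.array(seed,float)
    for st in (.02,.005):
        r=minimize(cost,x0,method='Nelder-Mead',options=dict(initial_simplex=x0+np.array([[0,0,0],[st,0,0],[0,st,0],[0,0,st*4]]),xatol=1e-4,fatol=1e-4)); x0=r.x
    return r.x,r.fun
def fit_frame(f,c,seed,rng=None):
    hsv=cv2.cvtColor(f,cv2.COLOR_RGB2HSV)
    m=((hsv[...,0]>24)&(hsv[...,0]<34)&(hsv[...,1]>190)&(hsv[...,2]>70))
    ys,xs=np.nonzero(m); w=ray(np.c_[xs,ys],c,0)[:,:2]
    return w
if __name__=='__main__':
    f=np.load('w7.npy'); c=np.load('w7c.npy',allow_pickle=True).item()
    p,e=fit_tray(f,c); print('tray',p.round(4),round(e,3)); np.save('tr.npy',p)
    print('grip',H(p,[[0,-.137,.045]]).round(4))
    w=fit_frame(f,c,None); w=w[(w[:,0]>.42)&(w[:,0]<.63)&(w[:,1]<-.1)&(w[:,1]>-.36)]
    im=f.copy()
    # frame fit: pixels within tape band; inner 140x180, tape width t
    def res(q):
        cc,ss=np.cos(q[2]),np.sin(q[2]); l=(w-q[:2])@np.array([[cc,-ss],[ss,cc]])
        d=np.maximum(np.abs(l[:,0])-.07-q[3],np.abs(l[:,1])-.09-q[3]); return d
    s=least_squares(res,[.52,-.22,.08,.005],loss='soft_l1',f_scale=.003); print('frame',s.x.round(4),len(w),np.abs(s.fun).mean())
    np.save('fr.npy',s.x[:3])
    S=1.5
    im=cv2.resize(im,None,fx=S,fy=S)
    def poly(q,hx,hy,z,col):
        a=(proj(H(q,[[hx,hy,z],[-hx,hy,z],[-hx,-hy,z],[hx,-hy,z]]),c)+.5)*S-.5
        cv2.polylines(im,[np.round(a).astype(int)],True,col,1)
    poly(p,.042,.067,.045,(255,0,0)); poly(p,.042,.067,0,(255,0,255)); poly(s.x,.07,.09,0,(0,0,255))
    g=(proj(H(p,[[0,-.137,.06]]),c)+.5)*S-.5; cv2.circle(im,tuple(np.round(g[0]).astype(int)),3,(255,0,0),1)
    h=np.array([.6235,-.0125,.0203]); poly(h,.045,.1,.0,(0,255,255))
    cv2.imwrite('pics/ov7.png',im[:,:,::-1])
    ctt=bot.camera_info('top'); print('sheets',ray([[388,95],[403,172]],ctt,0.02).round(3))
E
python3 tray.py
```

```text
tray [ 0.5211 -0.2226  0.0635] 0.148
grip [[ 0.5298 -0.3593  0.045 ]]
frame [ 0.5207 -0.2362  0.1253  0.0063] 2402 0.0031101941638673114
sheets [[ 0.883 -0.406  0.02 ]
 [ 0.662 -0.436  0.02 ]]
```

View pics/ov7.png

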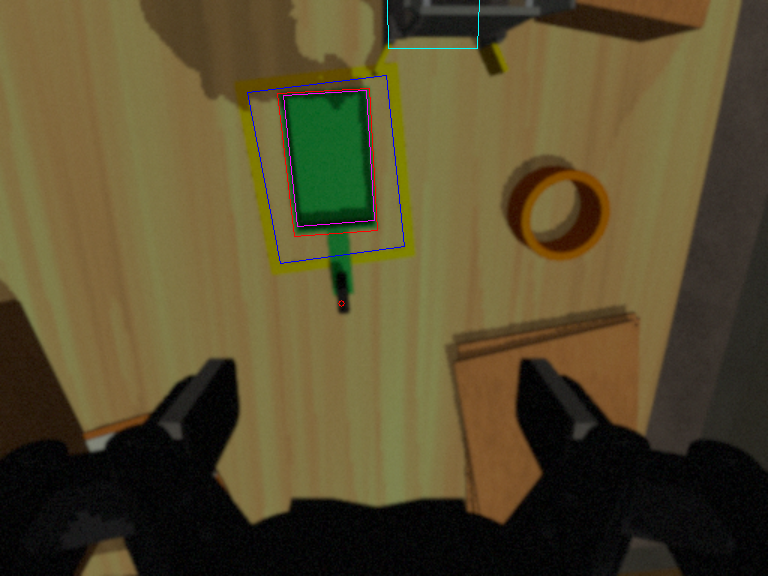

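Request:
drive_tool:
  series:
    - [100,0,0,0.05,0]
    - [100,0,0,0.05,0]
    - [100,0,0,0.05,0]
    - [100,0,0,0,0]
    - [100,0,0,0,0]

```text
clock: 20.05
position: [0.5395, -0.2566, 0.5291]
tool_rot: [3.063, 0.051, 1.591]
force: [0.6, 0.6, -1.1]
grip_width: 0.0853
```

Request:
drive_tool:
  series:
    - [100,0,0,-0.015,0]
    - [100,0,0,-0.015,0]
    - [100,0,0,-0.015,0]
    - [100,0,0,-0.015,0]
    - [100,0,0,-0.015,0]
    - [100,0,0,-0.015,0]
    - [100,0,0,-0.015,0]
    - [100,0,0,-0.015,0]
    - [100,0,0,-0.015,0]
    - [100,0,0,-0.015,0]
    - [100,0,0,0,0]

```text
clock: 21.15
position: [0.5354, -0.2543, 0.3648]
tool_rot: [3.069, 0.044, 1.607]
force: [-0.0, 0.3, 0.2]
grip_width: 0.0856
```

Request:
drive_tool:
  series:
    - [100,0.05,0,0,0]
    - [100,0.05,0,0,0]
    - [100,0.05,0,0,0]
    - [100,0,0,0,0]
    - [100,0,0,0,0]

```text
clock: 21.65
position: [0.6876, -0.2533, 0.3639]
tool_rot: [3.071, 0.04, 1.611]
force: [-1.0, 0.2, -0.5]
grip_width: 0.0854
```

Request:
drive_tool:
  series:
    - [100,-0.05,0,0,0]
    - [100,-0.05,0,0,0]
    - [100,-0.05,0,0,0]
    - [100,0,0,0,0]
    - [100,0,0,0,0]

```text
clock: 22.15
position: [0.5308, -0.2524, 0.3622]
tool_rot: [3.073, 0.037, 1.613]
force: [1.0, 0.2, -0.5]
grip_width: 0.0857
```

Request:
drive_tool:
  series:
    - [100,0,0,0,0]
    - [100,0,0,0,0]
    - [100,0,0,0,0]
    - [100,0,0,0,0]
    - [100,0,0,0,0]
    - [100,0,0,0,0]
    - [100,0,0,0,0]
    - [100,0,0,0,0]
    - [100,0,0,0,0]
    - [100,0,0,0,0]

```text
clock: 23.15
position: [0.5319, -0.2526, 0.3622]
tool_rot: [3.073, 0.038, 1.615]
force: [-0.5, -0.2, -0.8]
grip_width: 0.0856
```

Request:
drive_tool:
  series:
    - [100,0.04,-0.03,0,0]
    - [100,0.04,-0.03,0,0]
    - [100,0.04,-0.03,0,0]
    - [100,-0.04,0.03,0,0]
    - [100,-0.04,0.03,0,0]
    - [100,-0.04,0.03,0,0]
    - [100,0.04,-0.03,0,0]
    - [100,0.04,-0.03,0,0]
    - [100,0.04,-0.03,0,0]
    - [100,-0.04,0.03,0,0]
    - [100,-0.04,0.03,0,0]
    - [100,-0.04,0.03,0,0]

```text
clock: 24.35
position: [0.5407, -0.2612, 0.3384]
tool_rot: [3.113, 0.054, 1.623]
force: [0.8, 1.3, 1.4]
grip_width: 0.0855
```

Request:
drive_tool:
  series:
    - [100,0,-0.04,-0.02,0]
    - [100,0,-0.03,-0.03,0]
    - [100,0,-0.02,-0.03,0]
    - [100,0,-0.01,-0.03,0]
    - [100,0,0,-0.03,0]
    - [100,0,0,-0.02,0]
    - [100,0,0,-0.02,0]
    - [100,0,0,-0.02,0]
    - [100,0,0,-0.01,0]
    - [100,0,0,0,0]

```text
clock: 25.35
position: [0.544, -0.3452, 0.119]
tool_rot: [3.114, 0.047, 1.651]
force: [0.2, -1.2, 0.4]
grip_width: 0.0852
```

Request:
drive_tool:
  series:
    - [75,-0.013,-0.014,0,-0.01]
    - [70,0,0,0,0]

```text
clock: 25.55
position: [0.5306, -0.3605, 0.1204]
tool_rot: [3.114, 0.049, 1.641]
force: [-0.2, 0.1, 0.0]
grip_width: 0.0606
```

```bash
python3 - <<'E'
from h import *
s=bot.observe()
ci=bot.camera_info('wrist');f=bot.grab_frame('wrist'); 
from fit import H
p=np.load('tr.npy'); im=f.copy()
S=1.5; im=cv2.resize(im,None,fx=S,fy=S)
for hx,z in ((.006,.06),):
    a=(proj(H(p,[[hx,-.122,z],[-hx,-.122,z],[-hx,-.152,z],[hx,-.152,z]]),ci)+.5)*S-.5
    cv2.polylines(im,[np.round(a).astype(int)],True,(255,0,0),1)
cv2.imwrite('pics/w8.png',im[:,:,::-1]); print(s['position'],s['tool_rot'])
E
```

```text
[ 0.53064551 -0.36048567  0.12038249] [3.11372003 0.04862695 1.64130427]
```

View pics/w8.png

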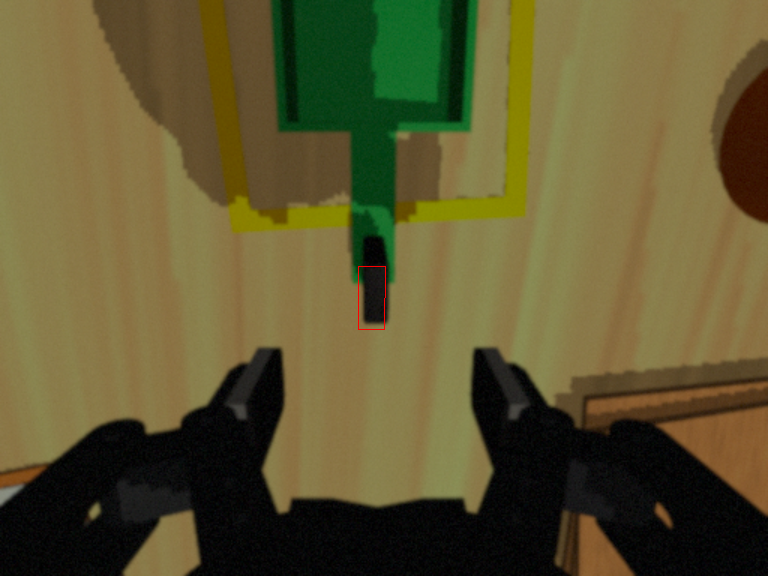

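Request:
drive_tool:
  series:
    - [70,0.001,0,-0.02,0]
    - [70,0,0,-0.025,0]
    - [70,0,0,-0.02,0]
    - [70,0,0,-0.015,0]
    - [70,0,0,-0.01,0]
    - [70,0,0,0,0]

```text
clock: 26.2
position: [0.5356, -0.3608, 0.0321]
tool_rot: [3.106, 0.051, 1.643]
force: [-0.4, -0.4, 0.3]
grip_width: 0.06
```

Request:
drive_tool:
  series:
    - [60,-0.004,0.001,-0.005,0]
    - [40,0,0,0,0]
    - [5,0,0,0,0]
    - [5,0,0,0,0]
    - [5,0,0,0,0]
    - [5,0,0,0,0]
    - [5,0,0,0,0]
  newtons: 60

```text
clock: 26.9
position: [0.5319, -0.3606, 0.0295]
tool_rot: [3.104, 0.053, 1.644]
force: [-1.6, -0.5, -0.4]
grip_width: 0.0106
```

Request:
drive_tool:
  series:
    - [5,0,-0.008,0,0]
    - [5,0.01,0,0,0]
    - [5,0.02,0,0,-0.01]
    - [5,0.02,0,0,-0.01]
    - [5,0.02,0,0,-0.01]
    - [5,0.015,0,0,-0.01]
    - [5,0,0,0,0]

```text
clock: 27.6
position: [0.6234, -0.3699, 0.0293]
tool_rot: [3.103, 0.054, 1.602]
force: [3.0, 0.9, 4.4]
grip_width: 0.0111
```

```bash
python3 - <<'E'
from tray import *
s=bot.observe()
ci=bot.camera_info('wrist');f=bot.grab_frame('wrist'); save(f,'w9',None,1.5)
print(s['position'],s['tool_rot'],s['force'],s['grip_width'])
f=bot.grab_frame('scene'); save(f,'s9',(100,130,330,330),3)
E
```

```text
[ 0.62336019 -0.36992513  0.02929802] [3.10301445 0.05406641 1.60198745] [3.0075119  0.93179719 4.43202143] 0.01105197659669166
```

View pics/w9.png

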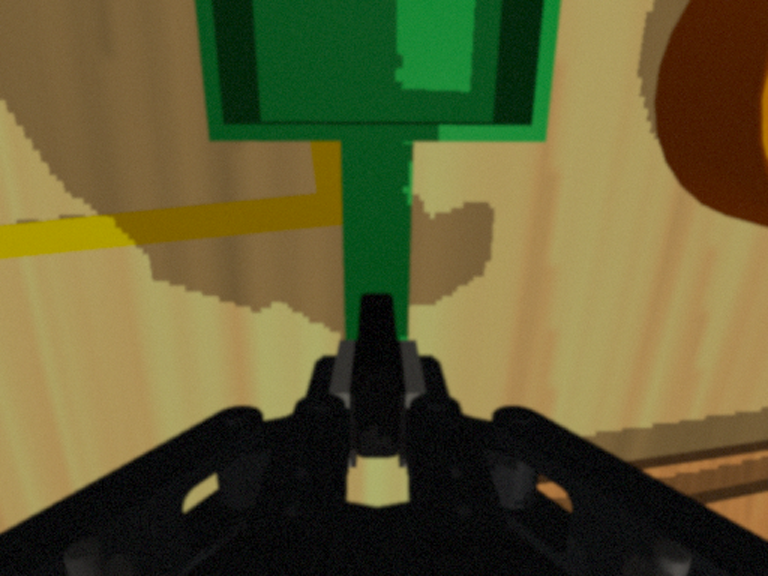

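View pics/s9.png

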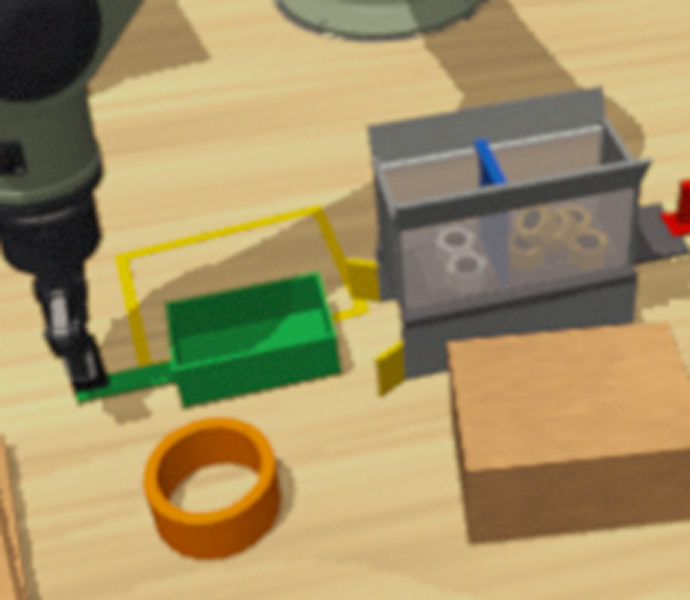

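Request:
drive_tool:
  series:
    - [5,0.008,0,0,-0.011]
    - [5,0,0,0,0]
    - [5,-0.0003,0.015,0,0]
    - [5,-0.0004,0.02,0,0]
    - [5,-0.0004,0.02,0,0]
    - [5,0,0,0,0]

```text
clock: 28.3
position: [0.6256, -0.3191, 0.0311]
tool_rot: [3.102, 0.062, 1.583]
force: [1.2, -2.8, -1.3]
grip_width: 0.0114
```

```bash
python3 - <<'E'
from tray import *
s=bot.observe(); print(s['position'],s['tool_rot'],s['force'],s['grip_width'])
f=bot.grab_frame('top'); save(f,'t10',(190,130,400,260),3.8)
ci=bot.camera_info('wrist');f=bot.grab_frame('wrist'); save(f,'w10',None,1.5)
E
```

```text
[ 0.6256294  -0.31913963  0.03113691] [3.10221474 0.0621087  1.58275003] [ 1.20627687 -2.84328064 -1.2761317 ] 0.011448806726127563
```

View pics/w10.png

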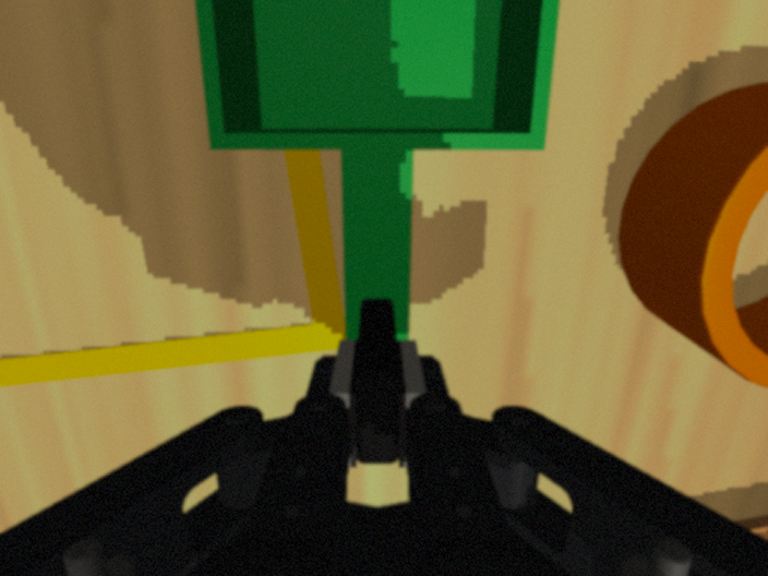

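View pics/t10.png

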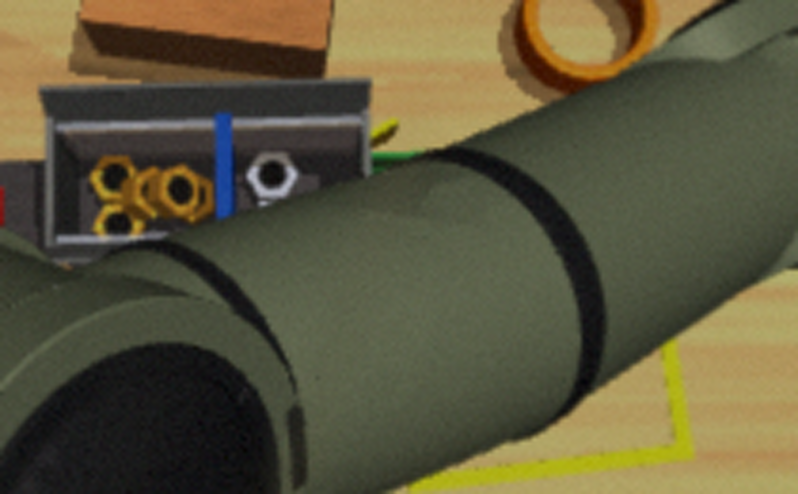

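Request:
drive_tool:
  series:
    - [5,0.005,0,-0.002,0.008]
    - [5,0.001,0.01,0,0]
    - [5,0.0,0.015,0,0]
    - [5,0,0,0,0]

```text
clock: 28.8
position: [0.6304, -0.2994, 0.0307]
tool_rot: [3.102, 0.069, 1.588]
force: [0.7, 1.2, -0.1]
grip_width: 0.0107
```

```bash
python3 - <<'E'
from tray import *
s=bot.observe(); print(s['position'],s['tool_rot'],s['force'],s['grip_width'])
f=bot.grab_frame('scene'); save(f,'s11',(120,150,330,300),3.8)
E
```

```text
[ 0.63038471 -0.29935244  0.03068913] [3.10183743 0.06895604 1.58795069] [ 0.70006706  1.20722003 -0.14477813] 0.010693965458013727
```

View pics/s11.png

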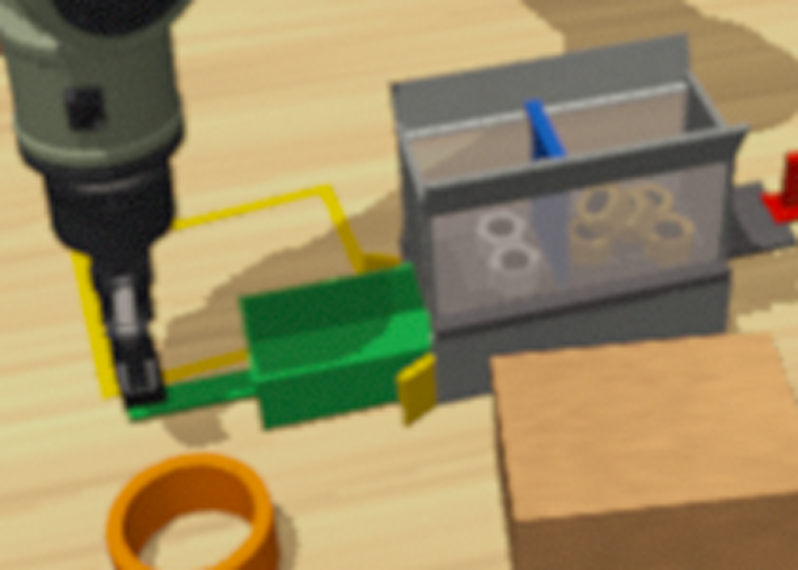

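Request:
drive_tool:
  series:
    - [5,0,0.015,0,0]
    - [5,0,0.02,0,0]
    - [5,0,0.02,0,0]
    - [5,0,0,0,0]

```text
clock: 29.25
position: [0.6293, -0.2445, 0.0303]
tool_rot: [3.103, 0.069, 1.586]
force: [0.3, 2.0, 0.8]
grip_width: 0.0112
```

Request:
drive_tool:
  series:
    - [5,0,0.015,0,0.002]
    - [5,0,0.02,0,0.002]
    - [5,0,0.015,0,0]
    - [5,0,0.005,0,0]
    - [5,0,0,0,0]

```text
clock: 29.75
position: [0.6286, -0.1908, 0.0308]
tool_rot: [3.103, 0.071, 1.588]
force: [0.1, 0.8, -0.1]
grip_width: 0.0112
```

Now I'll press gently against the rear stop, watching the force.

Request:
drive_tool:
  series:
    - [5,0,0.004,0,0]
    - [5,0,0.004,0,0]
    - [5,0,0,0,0]

```text
clock: 30.05
position: [0.6284, -0.1843, 0.0309]
tool_rot: [3.103, 0.072, 1.586]
force: [-0.3, 1.8, -0.5]
grip_width: 0.011
```

Request:
drive_tool:
  series:
    - [5,0,0.006,0,0]
    - [5,0,0.006,0,0]
    - [5,0,0.004,0,0]

```text
clock: 30.35
position: [0.6282, -0.1837, 0.0348]
tool_rot: [3.096, 0.095, 1.576]
force: [-1.6, -13.5, 1.2]
grip_width: 0.0111
```

Request:
drive_tool:
  series:
    - [50,0,0,0,0]
    - [60,0,0,0,0]
    - [60,0,0,0,0]
    - [60,0,-0.002,0.03,0]
    - [60,0,-0.003,0.04,0]
    - [70,0,0,0.045,0]
    - [70,0,0,0.045,0]
    - [70,0,0,0.045,0]
    - [70,0,0,0,0]

```text
clock: 31.25
position: [0.626, -0.1874, 0.2457]
tool_rot: [3.101, 0.092, 1.576]
force: [0.2, -0.3, -0.9]
grip_width: 0.0597
```

```bash
python3 - <<'E'
from tray import *
s=bot.observe(); print(s['position'],s['tool_rot'],s['force'],s['grip_width'])
ci=bot.camera_info('wrist');f=bot.grab_frame('wrist'); 
im=cv2.resize(f,None,fx=1.5,fy=1.5)
h=np.array([.6235,-.0125,.0203])
def poly(pts,col):
    a=(proj(H(h,pts),ci)+.5)*1.5-.5; cv2.polylines(im,[np.round(a).astype(int)],True,col,1)
poly([[.006,-.157,.06],[-.006,-.157,.06],[-.006,-.187,.06],[.006,-.187,.06]],(255,0,0))
cv2.imwrite('pics/w12.png',im[:,:,::-1])
f=bot.grab_frame('scene'); save(f,'s12',(120,130,370,300),3.2)
E
```

```text
[ 0.6259697  -0.18741181  0.24571287] [3.10068449 0.09186693 1.57572518] [ 0.15031727 -0.26131296 -0.8649784 ] 0.059679649431311405
```

View pics/w12.png

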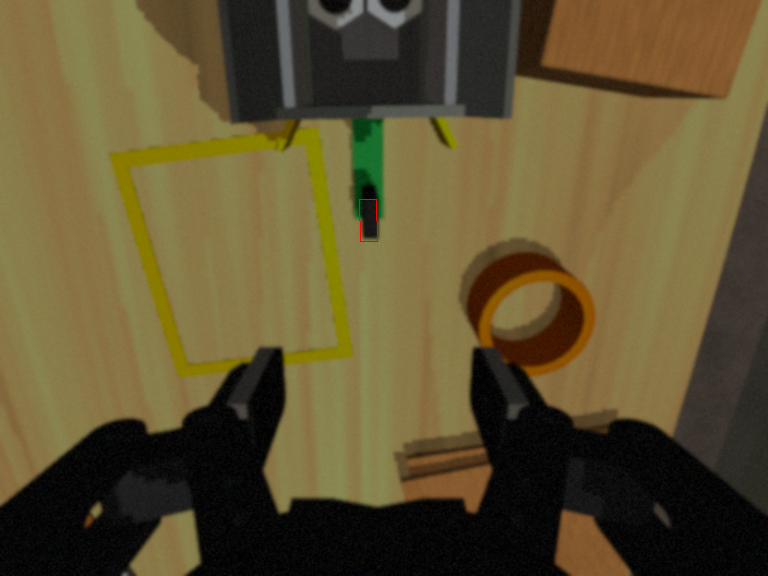

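View pics/s12.png

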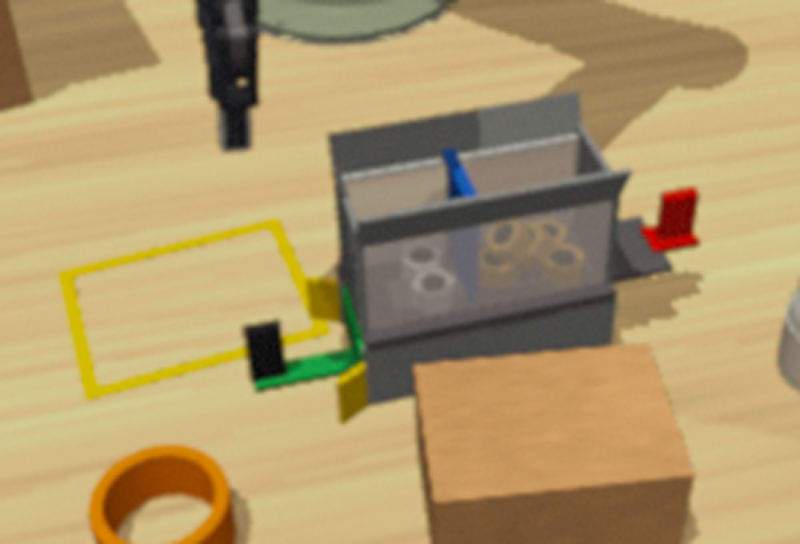

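Request:
drive_tool:
  series:
    - [70,0,0.02,0.04,0]
    - [70,0,0.045,0,0]
    - [70,0,0.045,0,0]
    - [70,0,0.045,0,0]
    - [70,0,0.045,0,0]
    - [70,0,0.045,0,0]
    - [70,0,0.045,0,0]
    - [70,0,0.045,0,0]
    - [70,0,0,0,0]
    - [70,0,0,0,0]

```text
clock: 32.35
position: [0.6174, 0.1656, 0.2674]
tool_rot: [3.124, 0.09, 1.58]
force: [0.7, -1.3, 0.4]
grip_width: 0.0598
```

```bash
cat > gate.py <<'E'
from tray import *
import sys
s=bot.observe(); print(s['position'].round(4),s['tool_rot'].round(4),s['force'].round(1),s['grip_width'].round(4),s['clock'])
ci=bot.camera_info('wrist');f=bot.grab_frame('wrist'); 
im=cv2.resize(f,None,fx=1.5,fy=1.5)
h=np.array([.6235,-.0125,.0203])
q=float(sys.argv[2])
def poly(pts,col):
    a=(proj(H(h,pts),ci)+.5)*1.5-.5; cv2.polylines(im,[np.round(a).astype(int)],True,col,1)
poly([[.006,.155+q,.114],[-.006,.155+q,.114],[-.006,.185+q,.114],[.006,.185+q,.114]],(0,255,255))
cv2.imwrite('pics/%s.png'%sys.argv[1],im[:,:,::-1])
E
python3 gate.py w13 0
```

```text
Traceback (most recent call last):
  File "gate.py", line 3, in <module>
    s=bot.observe(); print(s['position'].round(4),s['tool_rot'].round(4),s['force'].round(1),s['grip_width'].round(4),s['clock'])
                                                                                             ^^^^^^^^^^^^^^^^^^^^^
AttributeError: 'float' object has no attribute 'round'
```

Request:
drive_tool:
  series:
    - [70,0,0.05,0,0]
    - [70,0,0.05,0,0]
    - [70,0,-0.05,0,0]
    - [70,0,-0.05,0,0]
    - [70,0,0.05,0,0]
    - [70,0,0.05,0,0]
    - [70,0,-0.05,0,0]
    - [70,0,-0.05,0,0]
    - [70,0,0,0,0]
    - [70,0,0,0,0]

```text
clock: 33.35
position: [0.6166, 0.1576, 0.2586]
tool_rot: [3.134, 0.093, 1.572]
force: [0.3, 0.4, -0.7]
grip_width: 0.0598
```

Request:
drive_tool:
  series:
    - [70,0,-0.05,0,0]
    - [70,0,-0.05,0,0]
    - [70,0,0.05,0,0]
    - [70,0,0.05,0,0]
    - [70,0,-0.05,0,0]
    - [70,0,-0.05,0,0]
    - [70,0,0.05,0,0]
    - [70,0,0.05,0,0]
    - [70,0,0,0,0]
    - [70,0,0,0,0]

```text
clock: 34.35
position: [0.6178, 0.1504, 0.254]
tool_rot: [3.138, 0.094, 1.558]
force: [-0.6, -1.0, -0.4]
grip_width: 0.0599
```

Request:
drive_tool:
  series:
    - [70,0.002,0.005,-0.03,0.03]
    - [70,0,0,-0.03,0]
    - [70,0,0,0,0]

```text
clock: 34.65
position: [0.6198, 0.155, 0.192]
tool_rot: [3.138, 0.094, 1.589]
force: [-1.4, 0.1, -0.2]
grip_width: 0.0598
```

```bash
sed -i "s/s\['grip_width'\].round(4)/s['grip_width']/" gate.py; python3 gate.py w13 0
```

```text
[0.6198 0.155  0.192 ] [3.1379 0.0941 1.5888] [-1.4  0.1 -0.2] 0.05978373051759777 34.65
```

View pics/w13.png

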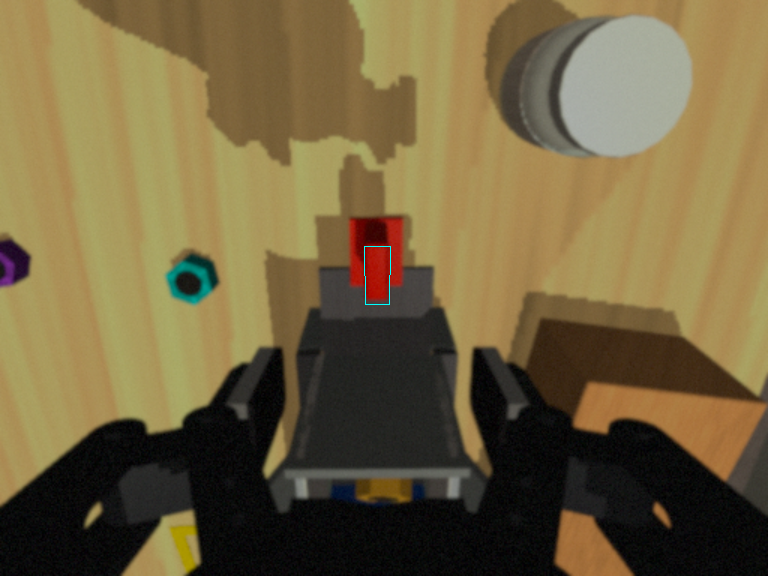

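```bash
python3 - <<'E'
from h import *
ci=bot.camera_info('wrist'); print(ray([[417,57],[371,57]],ci,.1).round(3))
E
```

```text
[[0.733 0.246 0.1  ]
 [0.701 0.245 0.1  ]]
```

Request:
drive_tool:
  series:
    - [60,0,0,-0.025,0]
    - [60,0,0,-0.03,0]
    - [60,0,0,-0.025,0]
    - [60,0,0,-0.015,0]
    - [60,0,0,-0.008,0]
    - [60,0,0,0,0]

```text
clock: 35.3
position: [0.6247, 0.1528, 0.0968]
tool_rot: [3.127, 0.092, 1.586]
force: [0.5, 0.1, 0.3]
grip_width: 0.0511
```

Request:
drive_tool:
  series:
    - [60,-0.004,0.002,-0.015,0.004]
    - [50,-0.001,0,-0.006,0]
    - [30,0,0,0,0]
    - [5,0,0,0,0]
    - [5,0,0,0,0]
    - [5,0,0,0,0]
    - [5,0,0,0,0]
  newtons: 60

```text
clock: 36.0
position: [0.62, 0.155, 0.0777]
tool_rot: [3.126, 0.091, 1.59]
force: [2.3, 0.0, -6.8]
grip_width: 0.0113
```

Request:
drive_tool:
  series:
    - [5,0,0.01,0,0]
    - [5,0,0.015,0,0]
    - [5,0,0.015,0,0]
    - [5,0,0.015,0,0]
    - [5,0,0,0,0]

```text
clock: 36.5
position: [0.6186, 0.2105, 0.0776]
tool_rot: [3.129, 0.094, 1.588]
force: [1.4, 2.7, -2.5]
grip_width: 0.0112
```

Request:
drive_tool:
  series:
    - [5,0,0.01,0,0]
    - [5,0,0.01,0,0]
    - [5,0,0.007,0,0]
    - [5,0,0,0,0]
    - [5,0,0,0,0]

```text
clock: 37.0
position: [0.618, 0.2365, 0.0776]
tool_rot: [3.13, 0.095, 1.587]
force: [-1.1, -2.4, -2.6]
grip_width: 0.0115
```

```bash
python3 gate.py w14 0.082; python3 - <<'E'
from h import *
f=bot.grab_frame('scene'); save(f,'s14',(180,130,430,300),3.2)
E
```

```text
[0.618  0.2365 0.0776] [3.1303 0.0949 1.5867] [-1.1 -2.4 -2.6] 0.011463601198298317 37.0
```

View pics/w14.png

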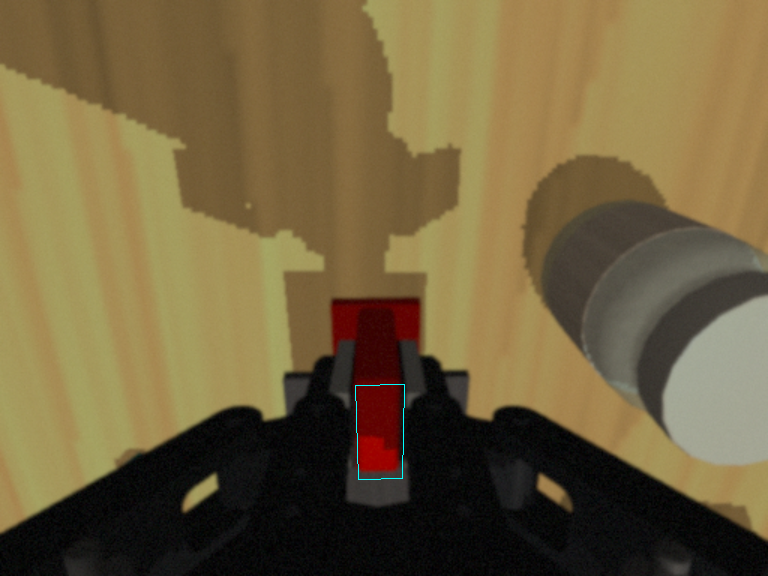

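View pics/s14.png

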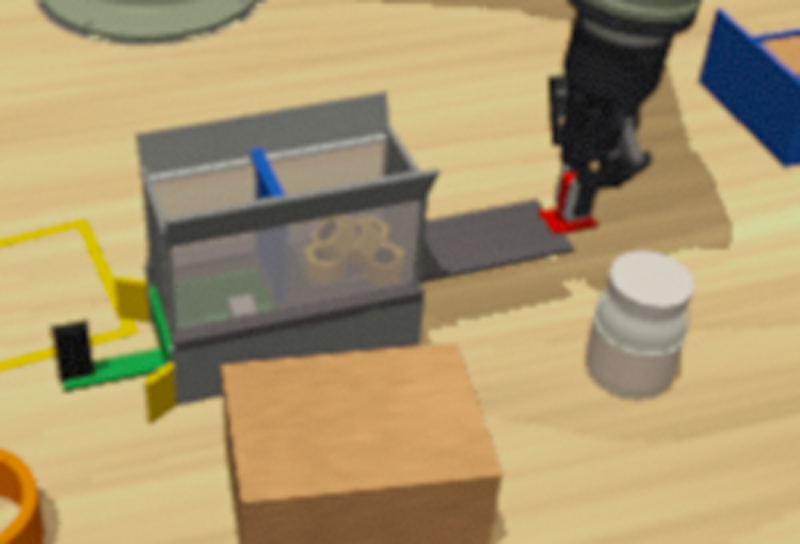

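Request:
drive_tool:
  series:
    - [5,0,0.006,0,0]
    - [5,0,0.004,0,0]
    - [5,0,0,0,0]
    - [5,0,0,0,0]
    - [5,0,0,0,0]

```text
clock: 37.6
position: [0.6178, 0.2456, 0.0776]
tool_rot: [3.131, 0.095, 1.585]
force: [-2.3, -0.7, -2.3]
grip_width: 0.0111
```

```bash
python3 gate.py w15 0.0912; python3 - <<'E'
from h import *
f=bot.grab_frame('scene'); save(f,'s15',(200,150,350,270),5)
f=bot.grab_frame('top'); save(f,'t15',(160,130,320,230),5)
E
```

```text
[0.6178 0.2456 0.0776] [3.1311 0.0955 1.585 ] [-2.3 -0.7 -2.3] 0.011117535058866286 37.6
```

View pics/s15.png

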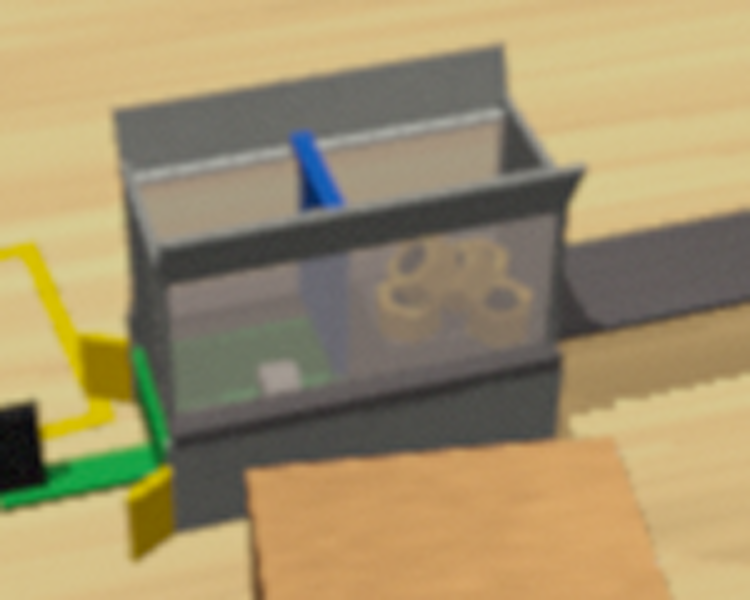

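View pics/t15.png

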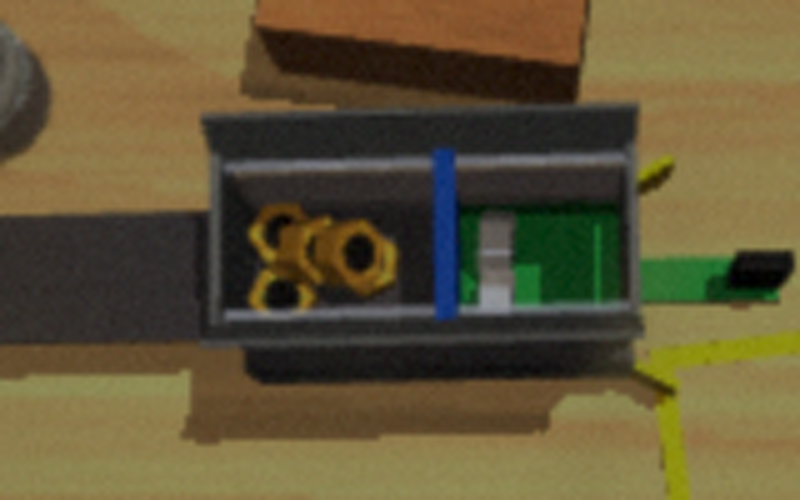

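View pics/w15.png

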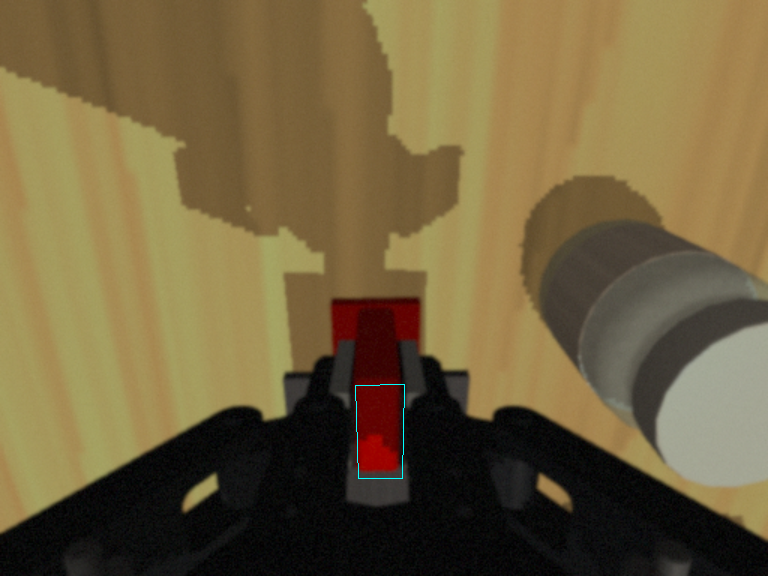

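Request:
drive_tool:
  series:
    - [5,0,-0.01,0,0]
    - [5,0,-0.015,0,0]
    - [5,0,-0.015,0,0]
    - [5,0,-0.015,0,0]
    - [5,0,-0.015,0,0]
    - [5,0,-0.01,0,0]
    - [5,0,0,0,0]

```text
clock: 38.45
position: [0.6199, 0.1606, 0.0777]
tool_rot: [3.125, 0.092, 1.585]
force: [1.4, 2.5, -3.2]
grip_width: 0.0114
```

Request:
drive_tool:
  series:
    - [5,0,-0.004,0,0]
    - [5,0,-0.003,0,0]
    - [5,0,-0.004,0,0]
    - [5,0,-0.004,0,0]

```text
clock: 38.85
position: [0.62, 0.154, 0.0776]
tool_rot: [3.126, 0.076, 1.592]
force: [0.1, 28.8, 1.5]
grip_width: 0.0114
```

Request:
drive_tool:
  series:
    - [5,0,0.001,0,0]
    - [60,0,0,0,0]
    - [60,0,0,0,0]
    - [60,0,0,0,0]
    - [60,0,0,0.03,0]
    - [60,0,0,0.045,0]
    - [60,0,0,0.045,0]
    - [60,0,0,0.03,0]
    - [60,0,0,0,0]

```text
clock: 39.75
position: [0.6199, 0.1481, 0.2341]
tool_rot: [3.124, 0.081, 1.585]
force: [-0.7, -0.1, 0.1]
grip_width: 0.0512
```

```bash
python3 gate.py w16 0; python3 - <<'E'
from h import *
f=bot.grab_frame('scene'); save(f,'s16',(130,130,370,300),3.2)
E
```

```text
[0.6199 0.1481 0.2341] [3.1237 0.0812 1.5853] [-0.7 -0.1  0.1] 0.051150082268731134 39.75
```

View pics/w16.png

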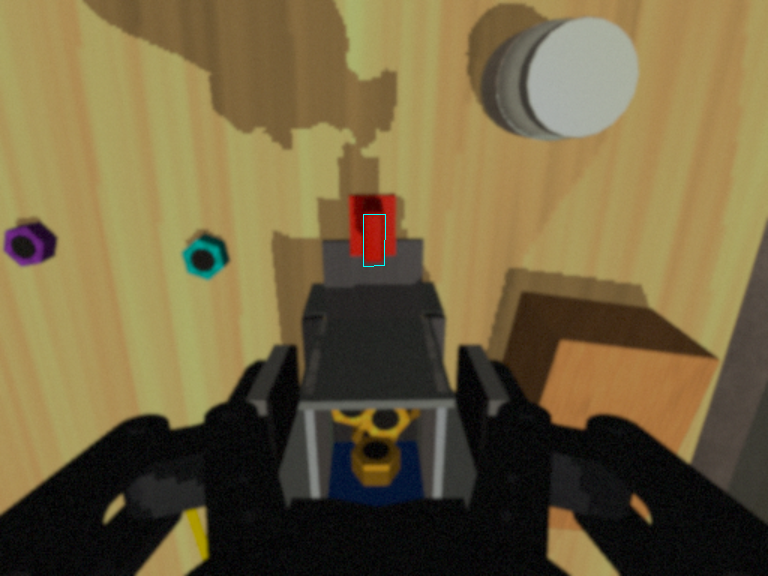

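View pics/s16.png

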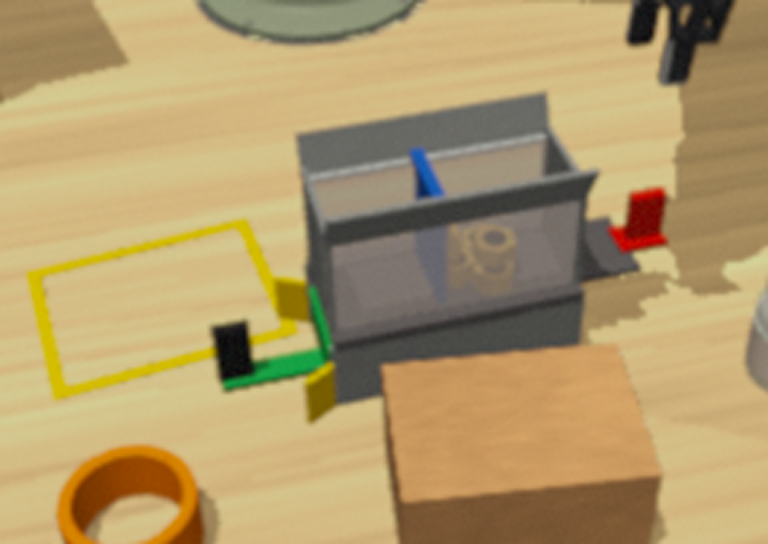

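Request:
drive_tool:
  series:
    - [60,0,-0.02,0.04,0]
    - [60,0,-0.045,0,0]
    - [60,0,-0.045,0,0]
    - [60,0,-0.045,0,0]
    - [60,0,-0.045,0,0]
    - [60,0,-0.045,0,0]
    - [60,0,-0.045,0,0]
    - [60,0,-0.04,0,0]
    - [60,0,0,0,0]
    - [60,0,0,0,0]

```text
clock: 40.85
position: [0.6119, -0.1924, 0.2578]
tool_rot: [-3.14, 0.084, 1.589]
force: [-0.4, 0.3, -0.5]
grip_width: 0.0513
```

```bash
python3 - <<'E'
from tray import *
s=bot.observe(); print(s['position'],s['tool_rot'],s['force'],s['grip_width'])
ci=bot.camera_info('wrist');f=bot.grab_frame('wrist'); np.save('w17.npy',f); np.save('w17c.npy',ci,allow_pickle=True)
im=cv2.resize(f,None,fx=1.5,fy=1.5)
w=fit_frame(f,ci,None); w=w[(w[:,0]>.42)&(w[:,0]<.615)&(w[:,1]<-.145)&(w[:,1]>-.36)]
def res(q):
    cc,ss=np.cos(q[2]),np.sin(q[2]); l=(w-q[:2])@np.array([[cc,-ss],[ss,cc]])
    return np.maximum(np.abs(l[:,0])-.07-q[3],np.abs(l[:,1])-.09-q[3])
r=least_squares(res,[.52,-.23,.12,.005],loss='soft_l1',f_scale=.003); print('frame',r.x.round(4),len(w))
h=np.array([.6235,-.0125,.0203])
def poly(p,pts,col):
    a=(proj(H(p,pts),ci)+.5)*1.5-.5; cv2.polylines(im,[np.round(a).astype(int)],True,col,1)
poly(h,[[.006,-.157,.06],[-.006,-.157,.06],[-.006,-.187,.06],[.006,-.187,.06]],(255,0,0))
poly(r.x,[[.07,.09,0],[-.07,.09,0],[-.07,-.09,0],[.07,-.09,0]],(0,0,255))
cv2.imwrite('pics/w17.png',im[:,:,::-1])
E
```

```text
[ 0.61194308 -0.19243364  0.25777884] [-3.13968397  0.08402532  1.58939893] [-0.37510519  0.31013044 -0.50779954] 0.0513175447440618
frame [ 0.521  -0.2376  0.1233  0.0058] 3380
```

View pics/w17.png

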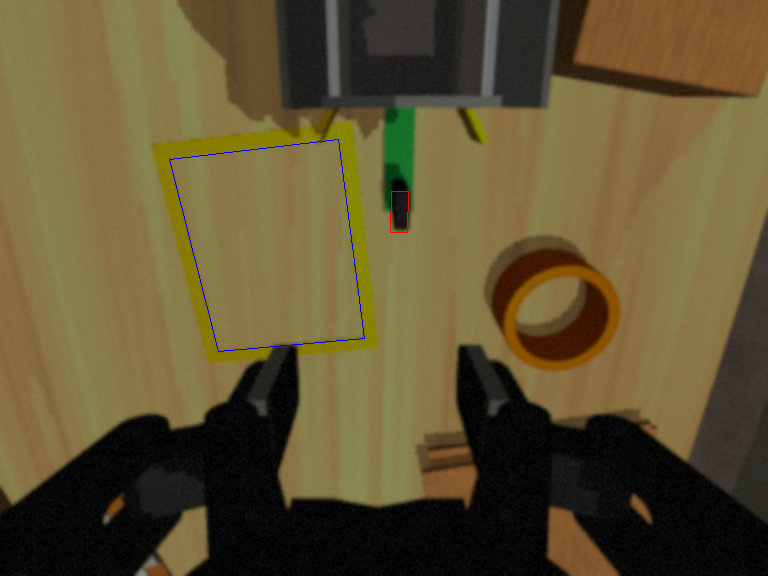

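Request:
drive_tool:
  series:
    - [60,0.014,0.005,-0.03,0]
    - [60,0,0,-0.045,0]
    - [60,0,0,-0.045,0]
    - [60,0,0,-0.035,0]
    - [60,0,0,-0.02,0]
    - [60,0,0,0,0]

```text
clock: 41.5
position: [0.6259, -0.1794, 0.0732]
tool_rot: [-3.137, 0.083, 1.598]
force: [0.0, -0.3, 0.8]
grip_width: 0.0511
```

Request:
drive_tool:
  series:
    - [60,0,-0.005,-0.02,-0.005]
    - [60,0,0,-0.015,0]
    - [60,0,0,-0.007,0]
    - [60,0,0,0,0]

```text
clock: 41.9
position: [0.6273, -0.1824, 0.0308]
tool_rot: [-3.138, 0.084, 1.596]
force: [0.7, 0.5, 0.4]
grip_width: 0.0511
```

Request:
drive_tool:
  series:
    - [40,0,-0.003,-0.003,-0.004]
    - [20,0,0,0,0]
    - [5,0,0,0,0]
    - [5,0,0,0,0]
    - [5,0,0,0,0]
    - [5,0,0,0,0]
  newtons: 60

```text
clock: 42.5
position: [0.6285, -0.1857, 0.03]
tool_rot: [-3.141, 0.084, 1.592]
force: [0.6, -0.6, -2.3]
grip_width: 0.0109
```

Request:
drive_tool:
  series:
    - [5,0,-0.01,0,0]
    - [5,0,-0.015,0,0]
    - [5,0,-0.02,0,0]
    - [5,0,-0.02,0,0]
    - [5,0,-0.015,0,0]
    - [5,0,0,0,0]

```text
clock: 43.1
position: [0.6273, -0.2737, 0.03]
tool_rot: [-3.14, 0.085, 1.591]
force: [-0.5, -1.2, -1.2]
grip_width: 0.0111
```

Request:
drive_tool:
  series:
    - [5,0.003,-0.015,0,0]
    - [5,0.001,-0.02,0,0]
    - [5,0,-0.02,0,0]
    - [5,0,-0.02,0,0]
    - [5,0,-0.015,0,0]
    - [5,0,0,0,0]

```text
clock: 43.7
position: [0.6317, -0.3648, 0.0294]
tool_rot: [-3.14, 0.082, 1.593]
force: [-1.4, -2.1, -3.1]
grip_width: 0.011
```

```bash
python3 - <<'E'
from tray import *
s=bot.observe(); print(s['position'],s['tool_rot'],s['force'],s['grip_width'])
ci=bot.camera_info('wrist');f=bot.grab_frame('wrist'); save(f,'w18',None,1.5)
f=bot.grab_frame('scene'); save(f,'s18',(100,130,330,300),3.4)
E
```

```text
[ 0.63171895 -0.36484777  0.029433  ] [-3.13998329  0.08189577  1.59266922] [-1.43126109 -2.08111109 -3.0544167 ] 0.011017328218304576
```

View pics/s18.png

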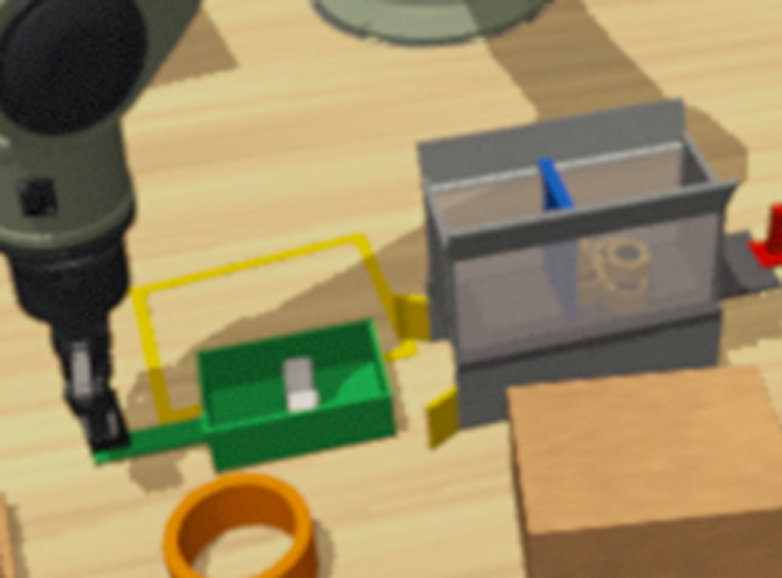

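Request:
drive_tool:
  series:
    - [5,-0.005,-0.01,0,0]
    - [5,-0.015,0,0,0.01]
    - [5,-0.02,0,0,0.02]
    - [5,-0.02,0,0,0.025]
    - [5,-0.02,0,0,0.025]
    - [5,-0.01,0,0,0.02]
    - [5,0,0,0,0]

```text
clock: 44.5
position: [0.5413, -0.3686, 0.0297]
tool_rot: [3.14, 0.08, 1.705]
force: [0.3, 0.4, -3.4]
grip_width: 0.0113
```

```bash
python3 - <<'E'
from tray import *
s=bot.observe(); print(s['position'],s['tool_rot'],s['force'],s['grip_width'])
f=bot.grab_frame('scene'); save(f,'s19',(100,130,330,300),3.4)
E
```

```text
[ 0.54127791 -0.36857524  0.02973954] [3.14008903 0.07990452 1.70501816] [ 0.29839343  0.4449604  -3.40055408] 0.011265968554498938
```

View pics/s19.png

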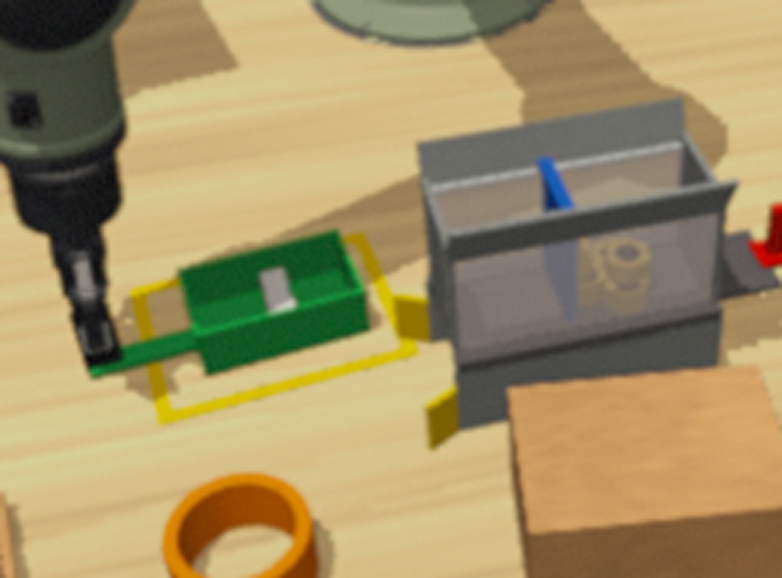

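Request:
drive_tool:
  series:
    - [5,-0.002,-0.006,0,0]
    - [5,0,0,0,0]
    - [50,0,0,0,0]
    - [50,0,0,0,0]
    - [50,0,0,0,0]
    - [50,0,0,0.02,0]
    - [60,0,0,0.045,0]
    - [60,0,0,0.05,0]
    - [60,0,-0.01,0.05,0]
    - [60,0,-0.02,0.05,0]
    - [60,0,-0.03,0.05,0]
    - [60,0,0,0,0]

```text
clock: 45.75
position: [0.5406, -0.4272, 0.2896]
tool_rot: [-3.141, 0.08, 1.707]
force: [-0.0, -0.8, 0.0]
grip_width: 0.0514
```

```bash
python3 - <<'E'
from tray import *
s=bot.observe(); print(s['position'],s['tool_rot'],s['force'],s['grip_width'])
ci=bot.camera_info('wrist');f=bot.grab_frame('wrist')
p,e=fit_tray(f,ci,(.52,-.237,.13)); print('tray',p.round(4),round(e,3))
fr=np.array([.521,-.2374,.1237])
c=H(p,[[sx*.042,sy*.067,0] for sx in(-1,1) for sy in(-1,1)])[:,:2]-fr[:2]
cc,ss=np.cos(fr[2]),np.sin(fr[2]); print((c@np.array([[cc,-ss],[ss,cc]])).round(3))
im=cv2.resize(f,None,fx=1.5,fy=1.5)
def poly(p,pts,col):
    a=(proj(H(p,pts),ci)+.5)*1.5-.5; cv2.polylines(im,[np.round(a).astype(int)],True,col,1)
poly(fr,[[.07,.09,0],[-.07,.09,0],[-.07,-.09,0],[.07,-.09,0]],(0,0,255))
poly(p,[[.042,.067,.045],[-.042,.067,.045],[-.042,-.067,.045],[.042,-.067,.045]],(255,0,0))
cv2.imwrite('pics/w20.png',im[:,:,::-1])
f=bot.grab_frame('scene'); save(f,'s20',None,1.5)
E
```

```text
[ 0.5405794  -0.42715392  0.28959254] [-3.14083861  0.08018484  1.70700549] [-0.00149393 -0.81879884  0.02151089] 0.05140661155067451
tray [ 0.5219 -0.275   0.6303] 0.204
[[-0.008 -0.116]
 [-0.073  0.001]
 [ 0.065 -0.076]
 [ 0.     0.042]]
```

View pics/w20.png

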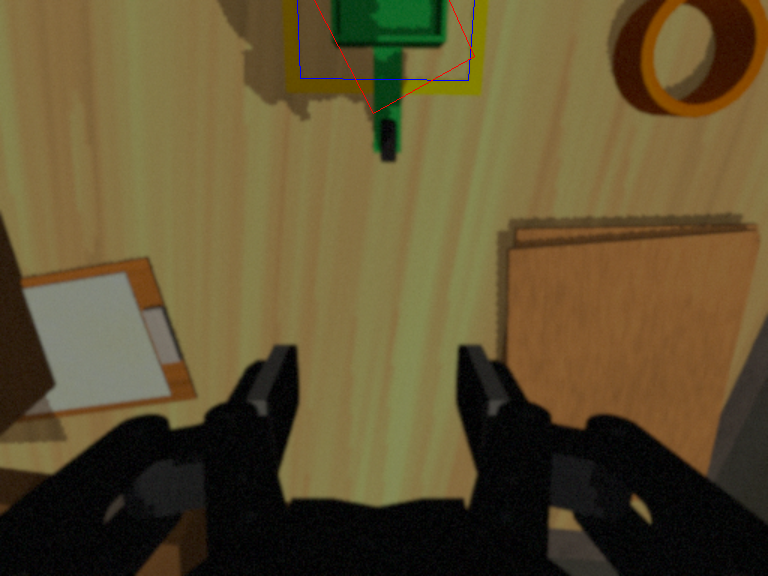

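View pics/s20.png

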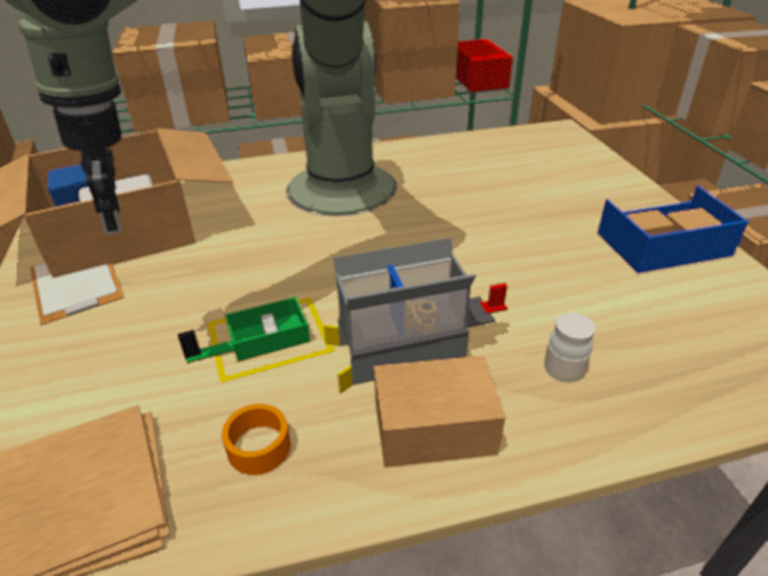

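Request:
drive_tool:
  series:
    - [60,0,0.03,0.04,0]
    - [60,-0.01,0.045,0.03,0]
    - [60,-0.01,0.045,0.03,0]
    - [60,-0.01,0.045,0.0,0]
    - [60,-0.01,0.045,0.0,0]
    - [60,-0.01,0.03,0,0]
    - [60,0,0,0,0]
    - [60,0,0,0,0]

```text
clock: 46.65
position: [0.4904, -0.1788, 0.3709]
tool_rot: [-3.124, 0.064, 1.719]
force: [0.6, 0.7, -0.4]
grip_width: 0.0512
```

```bash
python3 - <<'E'
from tray import *
s=bot.observe(); print(s['position'],s['tool_rot'],s['force'],s['clock'])
ci=bot.camera_info('wrist');f=bot.grab_frame('wrist')
p,e=fit_tray(f,ci,(.52,-.237,.13)); print('tray',p.round(4),round(e,3))
fr=np.array([.521,-.2374,.1237])
c=H(p,[[sx*.042,sy*.067,0] for sx in(-1,1) for sy in(-1,1)])[:,:2]-fr[:2]
cc,ss=np.cos(fr[2]),np.sin(fr[2]); print((c@np.array([[cc,-ss],[ss,cc]])).round(3))
im=cv2.resize(f,None,fx=1.5,fy=1.5)
def poly(p,pts,col):
    a=(proj(H(p,pts),ci)+.5)*1.5-.5; cv2.polylines(im,[np.round(a).astype(int)],True,col,1)
poly(fr,[[.07,.09,0],[-.07,.09,0],[-.07,-.09,0],[.07,-.09,0]],(0,0,255))
poly(p,[[.042,.067,.045],[-.042,.067,.045],[-.042,-.067,.045],[.042,-.067,.045]],(255,0,0))
cv2.imwrite('pics/w21.png',im[:,:,::-1])
f=bot.grab_frame('top'); save(f,'t21',None,1.5)
E
```

```text
[ 0.49035143 -0.17883035  0.3708834 ] [-3.12434846  0.06354583  1.71893736] [ 0.6197733   0.70074998 -0.35105025] 46.65
tray [ 0.5376 -0.3079  0.2676] 0.409
[[-0.024 -0.144]
 [-0.043 -0.012]
 [ 0.059 -0.132]
 [ 0.04   0.   ]]
```

View pics/w21.png

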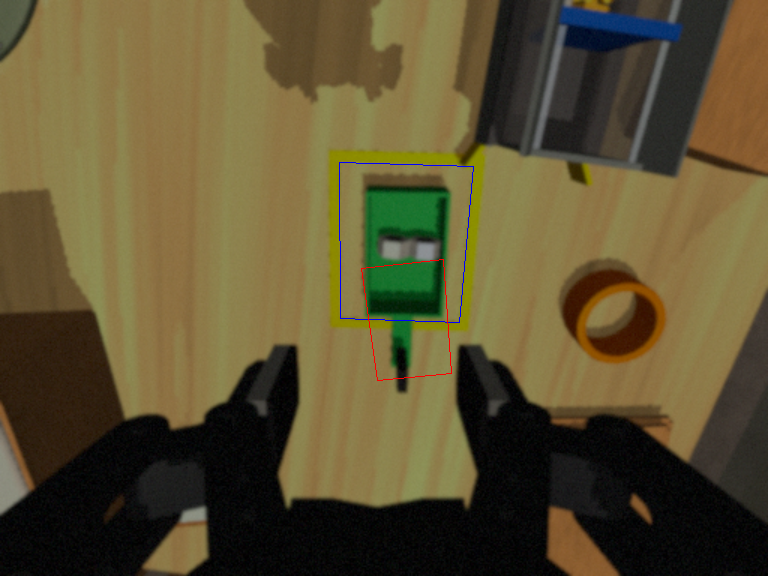

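View pics/t21.png

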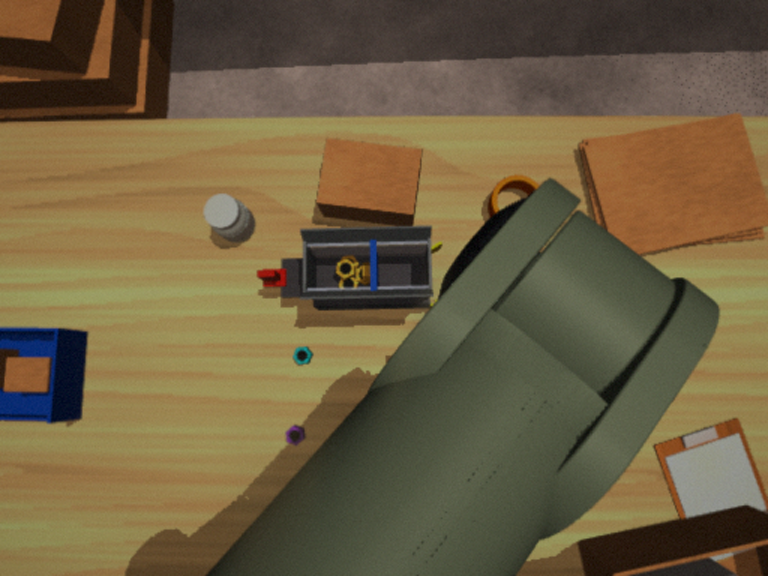

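```bash
python3 - <<'E'
from tray import *
import tray
ci=bot.camera_info('wrist');f=bot.grab_frame('wrist'); g=f.copy()
g[150:180,245:300]=(0,150,40)  # paint over the nuts
p,e=fit_tray(g,ci,(.521,-.237,.13)); print('tray',p.round(4),round(e,3))
fr=np.array([.521,-.2374,.1237])
c=H(p,[[sx*.042,sy*.067,0] for sx in(-1,1) for sy in(-1,1)])[:,:2]-fr[:2]
cc,ss=np.cos(fr[2]),np.sin(fr[2]); print((c@np.array([[cc,-ss],[ss,cc]])).round(3))
c0,r0,c1,r1=205,90,345,270; S=3.3
im=cv2.resize(f[r0:r1,c0:c1],None,fx=S,fy=S,interpolation=cv2.INTER_CUBIC)
def poly(p,hx,hy,z,col):
    a=(proj(H(p,[[hx,hy,z],[-hx,hy,z],[-hx,-hy,z],[hx,-hy,z]]),ci)-[c0,r0]+.5)*S-.5; cv2.polylines(im,[np.round(a).astype(int)],True,col,1)
poly(fr,.07,.09,0,(0,0,255)); poly(p,.042,.067,.045,(255,0,0)); poly(p,.042,.067,0,(255,0,255))
cv2.imwrite('pics/w22.png',im[:,:,::-1])
E
```

```text
tray [ 0.5242 -0.2399  0.1451] 0.118
[[-0.038 -0.071]
 [-0.041  0.063]
 [ 0.046 -0.069]
 [ 0.043  0.065]]
```

View pics/w22.png

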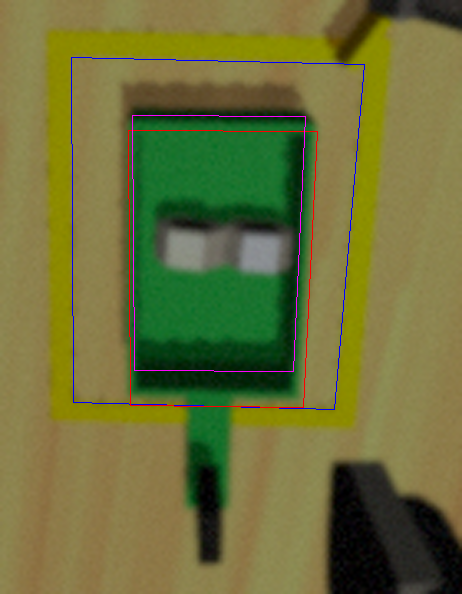

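```bash
python3 - <<'E'
from h import *
f=bot.grab_frame('top'); a=f[140:215,165:300]; g=bot.grab_frame('scene')[140:240,200:350]
A=cv2.resize(a,(790,440),interpolation=cv2.INTER_CUBIC); cv2.imwrite('pics/f1.png',A[:,:,::-1])
save(g,'f2',None,5)
E
```

```text
(no output)
```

View pics/f1.png

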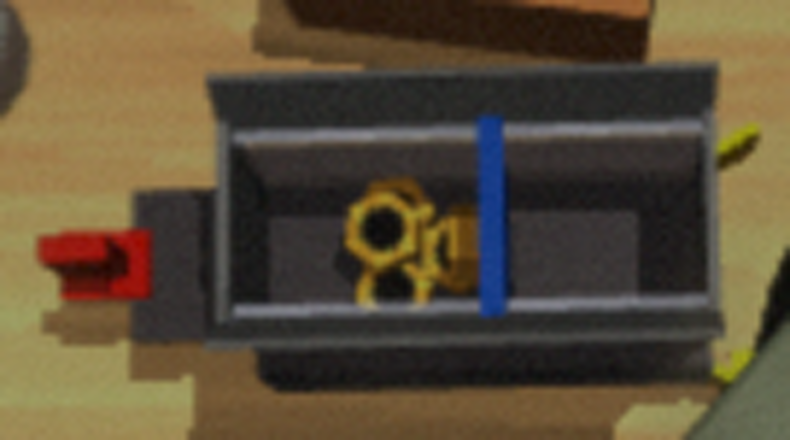

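View pics/f2.png

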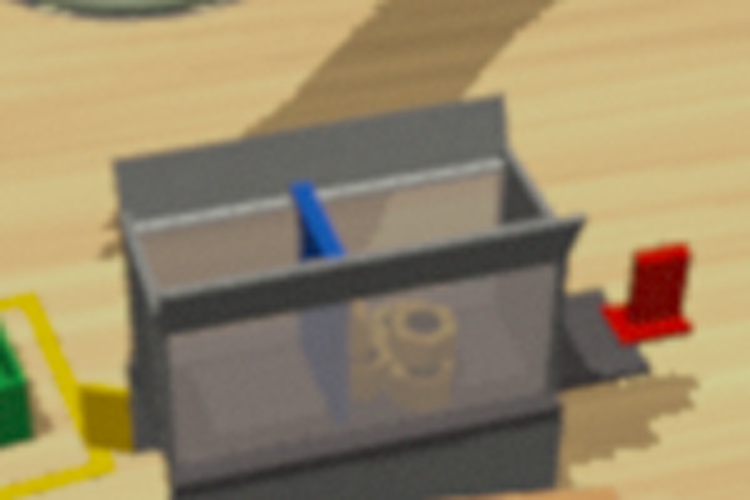

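```bash
python3 -c "
from workcell import bot
print(bot.job_done()); print(bot.observe()['clock'])"
```

```text
the job is handed in; nothing more can be done
None
the job is handed in; nothing more can be done
```

The job is done and handed in at about 47 s of the 208 s allowed; no verdict was reported.

1. **Brass nuts:** I put the three spilled brass nuts back into the brass side of the hopper, leaving the turquoise and purple look-alikes alone.
2. **Tray in:** I slid the tray home until it pressed on the rear stop at about 13 N.
3. **Gate:** I drew it 90.6 mm, which puts its edge about 3 mm past the middle of the divider. Both steel nuts dropped into the tray. With the tray still home I pushed the gate shut until it met its stop at about 29 N.
4. **Tray out:** I pulled the filled tray out and set it in the yellow frame.

**Last checks:**
- **Tray:** the pan lies inside the taped frame with about 19 mm to spare at the tightest side. Both steel nuts stand on edge in it, with no brass among them.
- **Hopper:** the steel side is empty and the gate fin is back at its shut position. The brass nuts are piled up, so I could not count all five one by one. None were in the tray or left on the bench, so I take it they are all in the hopper.
- **Bystanders:** the tape roll, carton and jar look unmoved.

**Disagreements:**
- Two of the last tray fits were wrong: in one the tray was partly out of view, and in the other the nuts split its outline. I repeated the fit with the nuts masked out and checked it against the picture.
- The top and wrist cameras disagreed by about 2 mm on the hopper's position, so I used a value between them.
- The tool drifted up to about 5 degrees off vertical during the run, which did not affect the grasps.

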